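# Load two key-fob blanks into a bench engraver

### The arm

A 7-joint arm with a two-finger parallel gripper is mounted at the origin on a cart in front of the work surface, level with it; the furniture and walls round the work are solid. World frame = base frame: x ahead of the robot, y to its left, z up, the work surface at z = 0. Lengths are in m, angles in rad, forces in N, time in s.
With the tool pointing down it reaches from about 0.375 to 0.925 m from the base axis. Payload 3.1 kg.
Tool frame: the origin (TCP) lies between the finger pads; the fingertips stand 22 mm ahead of it and the grasp point (between the pads) lies 3 mm ahead of it; y points along the fingers, z is the direction in which the jaws open and shut, and the axes are right-handed (so a half turn about y gives the same grasp; the last joint's range is limited). The gripper opens to 85 mm and grips with 20 to 120 N. Pads are 22 mm wide; open, the fingers measure 114 mm over their backs; the gripper's body (76 mm by 85 mm) begins 54 mm behind the grasp point. The pads swing forward as they close: fully open they stand 13 mm farther back than shut.
Start: joints at [-1.239, 0.383, 0.044, 1.598, -0.018, 1.161, -0.05], TCP at [0.271, 0.591, 0.253] pointing down, gripper open.
Joint ranges: [-2.61, 2.61], [-0.41, 2.15], [-1.48, 1.57], [0, 2.5], [-1.57, 4.71], [0.05, 1.97], [-2.85, 2.85]. Speed limits (rad/s): [2.79, 2.79, 3.14, 3.14, 3.14, 3.14, 3.14].

### API

Orientations are given as a unit quaternion [w, x, y, z].
In Python, from plant import bot, cams, job, spot_in, mark_of gives the robot as it stands.
- The arm moves only by the tool arm_command, never from a script. Its argument "steps" is a list of rows, each a list of 7 numbers: the shift along the tool's x, y, z in m, then the turn, a rotation vector about the tool's x, y, z in degrees, then the closure, from -1 (fully open) to 1 (shut). A call has 1 to 20 rows; each row is the pose to reach, as a shift and turn from the pose measured when the call began, along the tool's axes at that moment; what a row does not reach only later rows make up. A row lasts 1/10 s, in which the tool goes at most 50 mm and 8.59 degrees, less where a joint would pass 70% of its speed; a pose out of reach is approached as far as the arm can. A call with a gripper value outside its range is refused whole. The fingers move at their own pace and stop on an object; "squeeze" is the grip in N (left out, the last holds). Time passes only in rows, so rows that repeat a pose let the fingers close. It gives the time, the measured TCP pose, the force and the opening at its end, in the units of the state.
- bot.state(): the state, without advancing time (a new reading comes with each control period).
- cams.snapshot(name): name is "scene" or "top" or "wrist"; returns the picture (420x560x3 uint8, blue, green, red); there is no depth.
- cams.camera_info(name): a dict with "vertical_fov" (degrees; the focal length in pixels is half the picture's height over the tangent of half this angle, whatever the lens; pixels are square), "cx", "cy" (the principal point, pixels), "rvec" (rotation vector, rad) and "tvec" (3), from world to camera coordinates, as OpenCV has them; the wrist camera has in their place "hand_eye" (4x4, takes a point from camera to tool coordinates, whose origin is the TCP and whose axes are the tool frame's). Camera axes: x right, y down, z forward; pixel columns grow to the right and rows downward; lengths in m; the calibration is good to about 2 mm. A picture is of the moment at which its call begins: read the wrist's pose just before it. camera_info takes no time and is no camera call.
- job.job_done(): hands the job in, once; it reports no verdict.
Trained networks look in the newest picture that a camera, given by its name, has taken for a name from the list of things; names that differ only in an ending like _2 or _b are one class to them, and where a whole thing is asked for, a point or a joint stands for the part that bears it (a point fixed in the world has none). Each returns a list of dicts, best first, with "conf" (0 to 1); they miss things now and then, are a little off and sometimes report something else, mostly with a low value. They report only what shows in the picture. A call takes as long as a camera call. They do not tell look-alikes from the thing itself.
- spot_in(query, camera): "location" ([column, row] in pixels, amid what is visible of it).
- mark_of(query, camera): "location" ([column, row] in pixels: a listed point, or the origin of a listed thing).
The state is a dict: "time_s": time; "joint_pos": joint angles; "dq": joint speeds; "joint_efforts": joint torques, N m; "tcp_pos": TCP position; "eef_rot": TCP orientation; "ft_force": force on the tool from outside, world axes, zero at the start; "wrist_torque": the same for the moment, N m; "finger_gap": opening from 0.0 (shut) to 1.0 (fully open).
Only numpy, scipy, OpenCV 4.12 (cv2) and the standard library are available. Lean on these libraries where they do the work, as an engineer would, in place of code of your own. Each camera call takes 0.05 s, during which the arm holds its last target.

### The job

Load the bench engraver: slide its amber guard fully open, lay each wooden key-fob blank flat in the compartment that fits it, with its hole end seated in the V of the compartment and its square end held by the orange sprung jaw, then slide the guard fully shut. The jaws have to be pushed back with the fob's square end, so the fobs go in tilted, square end first. Leave the loose gear and chuck key where they lie.

Things in the scene. Friction and masses are not known exactly. Their poses are not given: they have to be found in the camera images.
- engraver: White bench engraver, fixed, 197 mm deep (x) and 350 mm wide (y), its rims 62 mm above the bench, with a grey housing behind (x 100 to 156 mm, 74 mm high, red stop button and grip up to 96 mm). Origin on the bench under the middle of the loading bay, the right-hand half (the left half, y 84 to 255 mm, is a closed deck); x to the back, y to the left along the guard's track, z up.
- bay (a point): Middle of the aluminium floor of the loading bay, 16 mm above the bench; axes as the engraver's. The bay is open at the top once the guard is away, inside x -86 to +86 and y -81 to +84 mm, its walls 46 mm above this floor. On the floor lie two compartments along y, with steel fences 10 mm high only at their ends; in their middle, fingers have room at both sides.
- long_jaw_face (a point): Top edge, middle, of the face of the front compartment's orange jaw, 10 mm above the bay floor; the jaw is 30 mm wide. A spring holds it 6 mm inside the place of the long fob's square end; it can be pushed 13 mm from rest to the right (-y of the engraver), 4 N at rest to 8 N at the end. A black block 14 mm high stands behind it.
- short_jaw_face (a point): The same for the back compartment's orange jaw, which can be pushed 13 mm to the left (+y of the engraver) and rests 6 mm inside the place of the short fob's square end.
- guard (a joint): Amber clear guard panel 188 x 164 x 4 mm over the bay, sliding along the engraver's y. 0 = fully shut, grows as it slides to the left (+y of the engraver), 0.164 m = fully open. Slight friction; it stays where it is left.
- guard_handle (a point): Middle of the top face of the guard's black finger pull, a bar 60 mm long (along the engraver's x), 12 mm wide (along y) and 20 mm high that stands on the guard near its right edge; its top is 77 mm above the bench, the guard's own top 57 mm (a 2 mm thick pad, 74 x 20 mm, lies under the bar).
- long_fob: Dark wooden key-fob blank, 100 x 36 x 14 mm, loose, lying flat. Origin at the middle of its underside, x along its length. The end at +x has both corners cut off at 45 degrees (10 mm) and an 8 mm hole; the end at -x is square.
- short_fob: Light wooden key-fob blank, 80 x 36 x 14 mm, otherwise like the long one: hole and cut corners at +x, square end at -x.
- long_fob_hole (a point): Centre of the long fob's hole, on its underside (34 mm from its origin along +x).
- short_fob_hole (a point): Centre of the short fob's hole, on its underside (24 mm from its origin along +x).
- long_seat (a point): Where the long fob's origin belongs, on the bay's floor in the front compartment (16 mm above the bench). The 45 degree V fences for the cut corners are at the left (+y of the engraver), the jaw is at the right between two side guides, 28 mm long, that leave 2.5 mm beside the fob. Axes as the engraver's.
- short_seat (a point): Where the short fob's origin belongs, on the bay's floor in the back compartment. Made like the front one but turned round: the V is at the right (-y of the engraver), the jaw at the left. Axes as the engraver's. A small engraving head is parked in the bay's back right corner, 8 to 32 mm over the floor, 30 mm or more behind this seat.
- long_seat_hole (a point): Where the long fob's hole belongs, 34 mm from long_seat towards the V (+y of the engraver).
- short_seat_hole (a point): Where the short fob's hole belongs, 24 mm from short_seat towards the V (-y of the engraver).
- gear: Plywood gear, 54 mm across, 6 mm thick, loose, lying to the right of the fobs; not part of the job. Origin under its middle.
- chuck_key: Steel drill-chuck key, 65 x 60 x 21 mm, loose, lying to the right of the fobs; not part of the job. Origin under its middle.
Things that resemble listed ones, but are neither listed nor needed, are in the scene too. Several things have the shape of the short_fob; the one meant has the colours described above.

How it is judged:
On the way, in this order (a step that is already met when the one before it is completed fails the run):
1. the guard is slid open (at least 150 of its 164 mm) (value of joint guard above 0.15 m), for 0.2 s.
2. both fobs are seated flat in their own compartments, hole ends in the V seats (distance between long_fob_hole and long_seat_hole below 0.004 m and distance between long_fob and long_seat below 0.004 m and angle between each of long_fob, short_fob's own z axis and vertical below 0.04 rad and distance between short_fob_hole and short_seat_hole below 0.004 m and distance between short_fob and short_seat below 0.004 m), for 0.2 s.
At the end, for the whole second after the job is handed in: The guard is shut to within 5 mm; the long fob lies in the front compartment and the short fob in the back one, each with its origin and its hole within 4 mm of their places on the seat, flat to within 0.04 rad, the same side up as at the start, and at rest (all of step 2 and value of joint guard below 0.005 m and linear speed of each of long_fob, short_fob below 0.01 m/s); the robot touches nothing.
It fails at once if the loose plywood gear is moved by more than 30 mm (distance of gear from where it was at the start of the episode above 0.03 m).
It fails at once if the loose chuck key is moved by more than 30 mm (distance of chuck_key from where it was at the start of the episode above 0.03 m).
It also fails if it takes over 72 s, if anything falls off the work surface, if the arm or the gripper's body presses on something with over 40 N, if the wrist force passes 120 N, or if a joint passes its speed limit or range.

## Working session

There is one attempt and no reset: what is moved stays moved. The work goes in short steps, Python scripts to look and compute and a tool call to move; the robot and the scene stay as the last step left them, time stands still between calls to the robot, and variables do not carry over. Pictures are saved under pics/ and viewed, and the job is handed in when it is done.

Besides the shell and the picture viewer there is one more tool, called as name(argument=value, ...) on one line, values as JSON. arm_command: Moves the arm, as the interface text tells. Its arguments: {"type":"object","properties":{"steps":{"type":"array","items":{"type":"array","items":{"type":"number"}}},"squeeze":{"type":"number"}},"required":["steps"]}

```bash
ls; mkdir -p pics; cat > h.py <<'E'
import numpy as np, cv2
from scipy.spatial.transform import Rotation as R
from plant import bot,cams,job,spot_in,mark_of
def rot(q): return R.from_quat([q[1],q[2],q[3],q[0]])
def cam(name,st=None):
    ci=cams.camera_info(name); f=210/np.tan(np.radians(ci['vertical_fov'])/2)
    K=np.array([[f,0,ci['cx']],[0,f,ci['cy']],[0,0,1]])
    if 'hand_eye' in ci:
        st=st or bot.state(); H=np.array(ci['hand_eye']); T=np.eye(4); T[:3,:3]=rot(st['eef_rot']).as_matrix(); T[:3,3]=st['tcp_pos']
        W=T@H; Rc=W[:3,:3].T; t=-Rc@W[:3,3]
    else:
        Rc=R.from_rotvec(np.ravel(ci['rvec'])).as_matrix(); t=np.ravel(ci['tvec'])
    return K,Rc,t
def p2w(px,z,C):
    K,Rc,t=C; d=Rc.T@np.linalg.inv(K)@np.array([px[0],px[1],1.]); o=-Rc.T@t
    return o+d*(z-o[2])/d[2]
def w2p(P,C):
    K,Rc,t=C; v=K@(Rc@np.asarray(P,float)+t); return v[:2]/v[2]
def snap(name,fn):
    st=bot.state(); im=cams.snapshot(name); cv2.imwrite('pics/'+fn,im); return im,cam(name,st)
E
python3 - <<'E'
from h import *
s=bot.state(); print(s)
for n in ['scene','top','wrist']:
    snap(n,n+'1.png'); print(n,cams.camera_info(n))
E
```

```text
pics
{'time_s': 0.0, 'joint_pos': array([-1.23876403,  0.38385777,  0.04383865,  1.59960223, -0.01793101,
        1.16120555, -0.0499543 ]), 'dq': array([-1.07856411e-03, -7.61683334e-04, -7.36057505e-04, -6.36359339e-06,
        1.68445224e-03,  1.17719192e-03,  2.26879967e-03]), 'joint_efforts': array([-2.37047288e-04, -4.33463788e+01,  1.02439664e+00, -2.49516410e+01,
        1.05767298e-02,  1.12681207e-02, -2.15895261e-05]), 'tcp_pos': array([0.27048963, 0.59005427, 0.25185936]), 'eef_rot': array([-0.68990541,  0.69177316, -0.15095949,  0.15063751]), 'ft_force': array([-0.14325384,  0.68651671,  0.59752124]), 'wrist_torque': array([ 0.01843556, -0.00535564,  0.01392229]), 'finger_gap': 1.003120714425477}
scene {'vertical_fov': 55.62678143564475, 'cx': 282.8351785286426, 'cy': 205.568062753268, 'rvec': array([ 2.17618533, -0.60752679,  0.27220001]), 'tvec': array([-0.51218341,  0.15885771,  0.81146069])}
top {'vertical_fov': 46.666814992353466, 'cx': 278.5143906391074, 'cy': 210.32342304419586, 'rvec': array([ 2.18839959, -2.14713976,  0.13072422]), 'tvec': array([-0.14205383,  0.49313893,  0.98710763])}
wrist {'vertical_fov': 67.73317285316742, 'cx': 282.18277725468505, 'cy': 209.20999228060214, 'hand_eye': array([[ 2.03455466e-04,  9.49100305e-01,  3.14973920e-01,
        -7.96719210e-02],
       [ 6.27027242e-04, -3.14973985e-01,  9.49100098e-01,
        -1.19894778e-01],
       [ 9.99999783e-01,  4.39762539e-06, -6.59194925e-04,
        -8.00255331e-04],
       [ 0.00000000e+00,  0.00000000e+00,  0.00000000e+00,
         1.00000000e+00]])}
```

View pics/scene1.png

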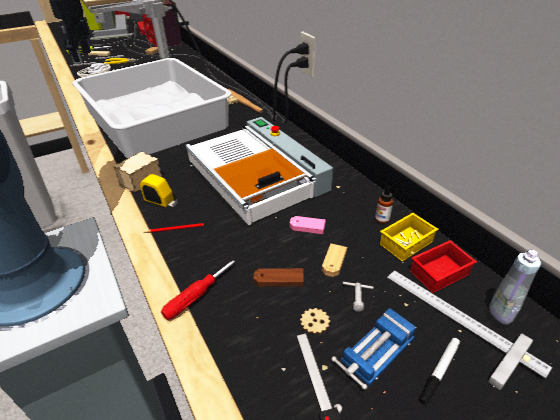

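View pics/top1.png

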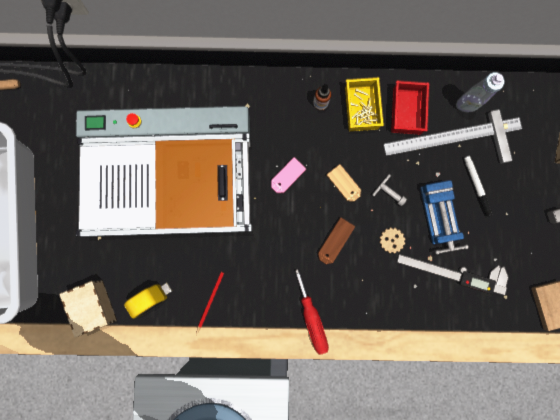

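View pics/wrist1.png

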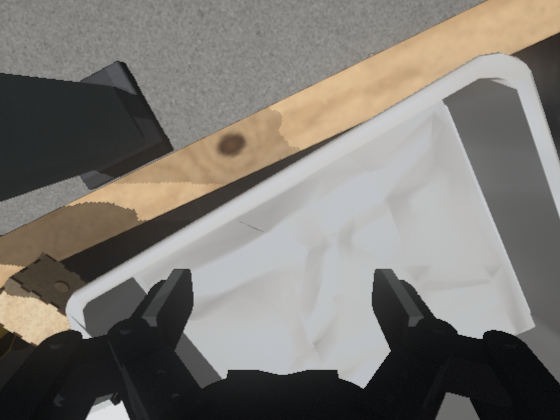

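```bash
python3 - <<'E'
from h import *
C=cam('top')
for q in ['guard_handle','long_fob','short_fob','long_fob_hole','short_fob_hole','long_jaw_face','short_jaw_face','long_seat','short_seat','bay','engraver','gear','chuck_key','long_seat_hole','short_seat_hole']:
    z={'guard_handle':.077,'long_jaw_face':.026,'short_jaw_face':.026,'long_seat':.016,'short_seat':.016,'bay':.016,'long_seat_hole':.016,'short_seat_hole':.016}.get(q,0)
    for d in mark_of(q,'top')[:3]: print(q,np.round(d['location'],1),round(d['conf'],2),np.round(p2w(d['location'],z,C),4))
print(bot.state()['time_s'])
E
```

```text
short_fob [287.9 178. ] 0.58 [ 0.5696 -0.1518  0.    ]
short_fob [346.7 187.5] 0.57 [ 0.5514 -0.2791  0.    ]
long_fob_hole [328.9 255.8] 0.78 [ 0.4038 -0.2417  0.    ]
short_fob_hole [278.  188.1] 0.96 [ 0.5471 -0.1309  0.    ]
short_fob_hole [353.  195.4] 0.57 [ 0.5344 -0.2927  0.    ]
short_seat [329.3 255.8] 0.69 [ 0.4035 -0.2407  0.016 ]
engraver [208.3 187.9] 0.61 [0.5445 0.0191 0.    ]
gear [390.6 241.1] 0.91 [ 0.4375 -0.3732  0.    ]
chuck_key [348.5 185.4] 0.64 [ 0.556 -0.283  0.   ]
chuck_key [389.8 193.3] 0.48 [ 0.5406 -0.3722  0.    ]
short_seat_hole [228.  170.5] 0.82 [ 0.5803 -0.0237  0.016 ]
0.9
```

```bash
python3 - <<'E'
import cv2
im=cv2.imread('pics/top1.png')
cv2.imwrite('pics/c1.png',cv2.resize(im[100:240,70:260],None,fx=4,fy=4,interpolation=cv2.INTER_CUBIC))
cv2.imwrite('pics/c2.png',cv2.resize(im[145:275,260:420],None,fx=4.6,fy=4.6,interpolation=cv2.INTER_CUBIC))
E
```

```text
(no output)
```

View pics/c1.png

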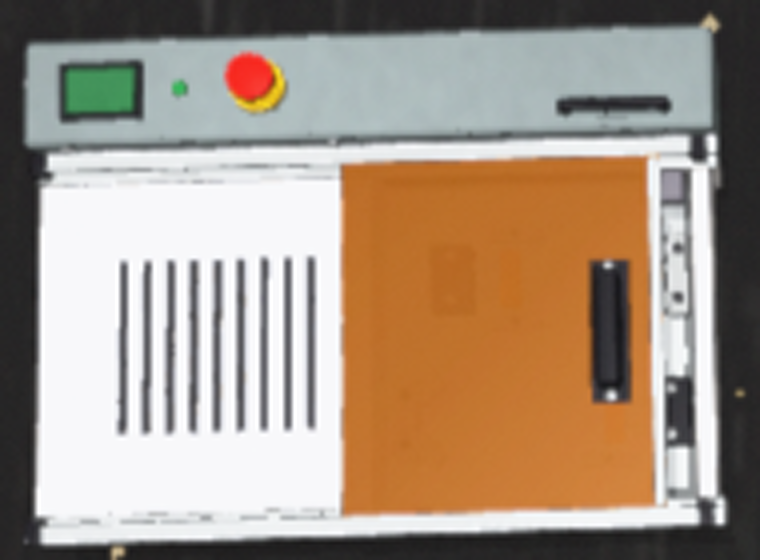

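View pics/c2.png

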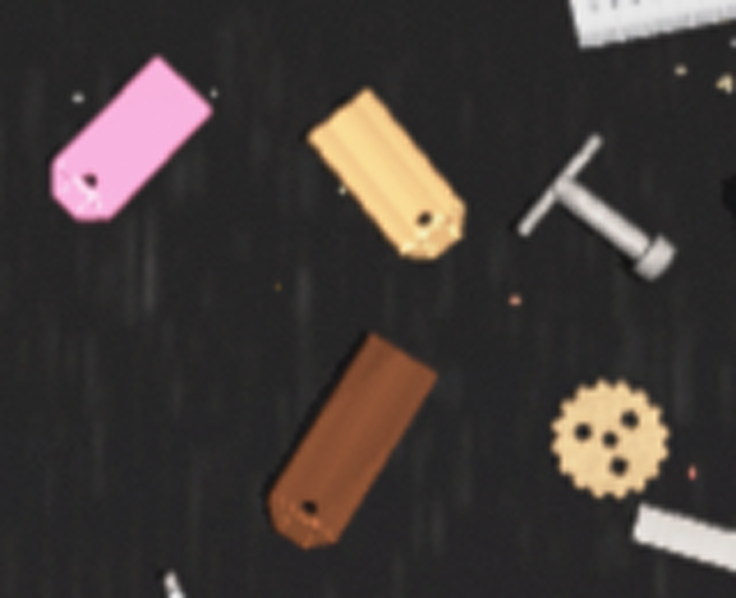

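```bash
python3 - <<'E'
from h import *
im=cv2.imread('pics/top1.png'); C=cam('top')
q=lambda x,y,z:np.round(p2w((70+x/4-.4,100+y/4-.4),z,C)[:2],4)
print('frontL',q(38,543,.062),'frontR',q(724,524,.062))
print('housing',q(25,45,.074),q(712,27,.074),q(712,130,.074))
print('handle', q(608,330,.077),q(607,264,.077),q(610,394,.077))
hsv=cv2.cvtColor(im,cv2.COLOR_BGR2HSV)
g=im.astype(int)
roi=np.zeros(im.shape[:2],bool); roi[150:275,262:372]=1
m=(hsv[...,1]>70)&(hsv[...,2]>60)&roi
n,l,s,c=cv2.connectedComponentsWithStats(m.astype(np.uint8))
for i in range(1,n):
    if s[i,4]<150: continue
    pts=np.argwhere(l==i)[:,::-1]
    P=np.array([p2w(p,.014,C)[:2] for p in pts])
    r=cv2.minAreaRect((P*1000).astype(np.float32)); e=np.linalg.eigh(np.cov(P.T))[1][:,1]
    print(c[i],s[i,4],im[int(c[i][1]),int(c[i][0])],r, 'mean',P.mean(0),'axis deg',np.degrees(np.arctan2(e[1],e[0])))
st=bot.state(); print(rot(st['eef_rot']).as_matrix().round(3))
E
```

```text
frontL [0.4339 0.2648] frontR [ 0.45   -0.0772]
housing [0.6857 0.2827] [ 0.7027 -0.0653] [ 0.6489 -0.0667]
handle [ 0.5447 -0.0177] [ 0.5782 -0.0161] [ 0.5125 -0.0197]
[288.68564356 173.29207921] 404 [222 180 248] ((570.9655151367188, -149.09547424316406), (39.43678665161133, 84.0510482788086), 46.54793167114258) mean [ 0.57733414 -0.15300782] axis deg 140.5984639692029
[344.35028249 183.10875706] 708 [149 217 248] ((557.5160522460938, -272.7900695800781), (83.78839874267578, 40.50518798828125), 39.43742752075195) mean [ 0.5585033  -0.27195305] axis deg -140.56949421860838
[335.56485849 240.96580189] 848 [ 53  82 141] ((434.0066833496094, -253.21644592285156), (38.07659149169922, 102.18376922607422), 58.61404800415039) mean [ 0.43495109 -0.25393194] axis deg 148.62614051441184
[[ 0.909 -0.     0.417]
 [-0.417  0.     0.909]
 [-0.    -1.     0.   ]]
```

```bash
cat >> h.py <<'E'
YAW=np.radians(2.75); O=np.array([.5437,.0190,0]); 
def E2W(p): 
    c,s=np.cos(YAW),np.sin(YAW); return np.array([O[0]+c*p[0]-s*p[1],O[1]+s*p[0]+c*p[1],p[2]])
def W2E(p):
    c,s=np.cos(YAW),np.sin(YAW); d=np.asarray(p)-O; return np.array([c*d[0]+s*d[1],-s*d[0]+c*d[1],p[2]])
def tgt(yawdeg,tilt=0):
    # tool x at yaw (world, deg), tool y down, tilt about tool z (positive turns x toward y = x end down)
    b=np.array([[1,0,0],[0,0,1],[0,-1,0]],float)
    return R.from_euler('z',yawdeg,degrees=True)*R.from_matrix(b)*R.from_rotvec([0,0,np.radians(tilt)])
def mv(pos,Rt=None,st=None):
    st=st or bot.state(); R0=rot(st['eef_rot']); d=R0.inv().apply(np.asarray(pos)-st['tcp_pos'])
    r=(R0.inv()*Rt).as_rotvec(degrees=True) if Rt is not None else np.zeros(3)
    print('t',round(st['time_s'],2),'tcp',np.round(st['tcp_pos'],4),'x dir',R0.as_matrix()[:,0].round(3),'gap',round(st['finger_gap'],3),'F',np.round(st['ft_force'],1))
    print('ROW',[round(float(v),4) for v in d],[round(float(v),2) for v in r])
E
python3 - <<'E'
from h import *
mv([.5447,-.0177,.2],tgt(2.75))
E
```

```text
t 0.9 tcp [0.2708 0.5909 0.2533] x dir [ 0.909 -0.417 -0.   ] gap 1.0 F [-0.5 -0.2  0.3]
ROW [0.5025, 0.0532, -0.4392] [-0.0, -27.37, -0.0]
```

arm_command(steps=[[0.5025, 0.053, -0.439, 0, -27.4, 0, -0.4], [0.5025, 0.053, -0.439, 0, -27.4, 0, -0.4], [0.5025, 0.053, -0.439, 0, -27.4, 0, -0.4], [0.5025, 0.053, -0.439, 0, -27.4, 0, -0.4], [0.5025, 0.053, -0.439, 0, -27.4, 0, -0.4], [0.5025, 0.053, -0.439, 0, -27.4, 0, -0.4], [0.5025, 0.053, -0.439, 0, -27.4, 0, -0.4], [0.5025, 0.053, -0.439, 0, -27.4, 0, -0.4], [0.5025, 0.053, -0.439, 0, -27.4, 0, -0.4], [0.5025, 0.053, -0.439, 0, -27.4, 0, -0.4], [0.5025, 0.053, -0.439, 0, -27.4, 0, -0.4], [0.5025, 0.053, -0.439, 0, -27.4, 0, -0.4], [0.5025, 0.053, -0.439, 0, -27.4, 0, -0.4], [0.5025, 0.053, -0.439, 0, -27.4, 0, -0.4], [0.5025, 0.053, -0.439, 0, -27.4, 0, -0.4], [0.5025, 0.053, -0.439, 0, -27.4, 0, -0.4], [0.5025, 0.053, -0.439, 0, -27.4, 0, -0.4], [0.5025, 0.053, -0.439, 0, -27.4, 0, -0.4]])

```text
time_s: 2.7
tcp_pos: [0.5444, -0.0152, 0.2003]
eef_rot: [0.707, -0.706, -0.018, 0.019]
ft_force: [0.8, -0.1, -0.6]
finger_gap: 0.701
```

```bash
python3 - <<'E'
from h import *
im,C=snap('wrist','w2.png')
print(w2p([.5447,-.0177,.077],C))
for d in mark_of('guard_handle','wrist')[:2]: print(d, p2w(d['location'],.077,C))
mv([.5447,-.0177,.088],tgt(2.75))
E
```

```text
[280.74693632 208.94248458]
{'location': [279.4, 211.0], 'conf': 0.77} [ 0.54653255 -0.01871369  0.077     ]
t 2.8 tcp [ 0.5445 -0.0158  0.2003] x dir [ 0.999  0.051 -0.   ] gap 0.697 F [0.7 0.6 0.6]
ROW [0.0001, 0.1123, -0.002] [-0.04, 0.19, -0.0]
```

View pics/w2.png

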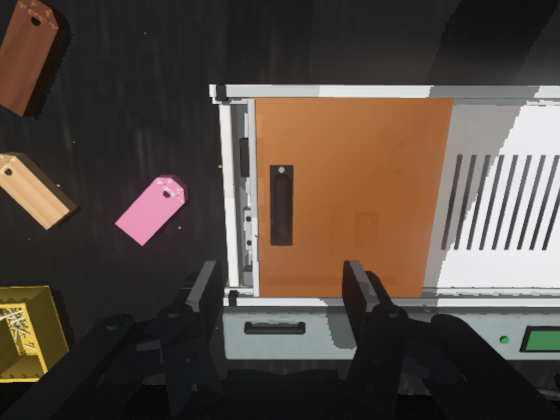

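arm_command(steps=[[0.001, 0.05, -0.002, 0, 0, 0, -0.4], [0.001, 0.09, -0.002, 0, 0, 0, -0.4], [0.001, 0.115, -0.002, 0, 0, 0, -0.4], [0.001, 0.115, -0.002, 0, 0, 0, 1], [0.001, 0.115, -0.002, 0, 0, 0, 1], [0.001, 0.115, -0.002, 0, 0, 0, 1], [0.001, 0.115, -0.002, 0, 0, 0, 1], [0.001, 0.115, -0.002, 0, 0, 0, 1], [0.001, 0.115, -0.002, 0, 0, 0, 1]], squeeze=20)

```text
time_s: 3.7
tcp_pos: [0.5474, -0.0169, 0.0874]
eef_rot: [0.708, -0.706, -0.02, 0.017]
ft_force: [-0.8, 1.7, 6.4]
finger_gap: 0.13
```

```bash
python3 - <<'E'
from h import *
s=bot.state(); print(W2E(s['tcp_pos'])); p=W2E(s['tcp_pos'])
mv(E2W([p[0],p[1]+.13,p[2]]))
E
```

```text
[ 0.0019579  -0.0360711   0.08743311]
t 3.7 tcp [ 0.5474 -0.0169  0.0874] x dir [0.999 0.052 0.004] gap 0.13 F [-0.8  1.7  6.4]
ROW [0.0005, 0.0003, 0.13] [0.0, 0.0, 0.0]
```

arm_command(steps=[[0.0005, -0.002, 0.015, 0, 0, 0, 1], [0.0005, -0.002, 0.035, 0, 0, 0, 1], [0.0005, -0.002, 0.055, 0, 0, 0, 1], [0.0005, -0.002, 0.075, 0, 0, 0, 1], [0.0005, -0.002, 0.095, 0, 0, 0, 1], [0.0005, -0.002, 0.115, 0, 0, 0, 1], [0.0005, -0.002, 0.13, 0, 0, 0, 1], [0.0005, -0.002, 0.13, 0, 0, 0, 1]])

```text
time_s: 4.5
tcp_pos: [0.5407, 0.1156, 0.088]
eef_rot: [0.708, -0.706, -0.021, 0.018]
ft_force: [5.8, 1.6, -14.9]
finger_gap: 0.134
```

```bash
python3 - <<'E'
from h import *
s=bot.state(); print(W2E(s['tcp_pos']))
snap('top','t3.png');mv(s['tcp_pos'])
im=cv2.imread('pics/t3.png')
cv2.imwrite('pics/c3.png',cv2.resize(im[100:240,70:260],None,fx=4,fy=4,interpolation=cv2.INTER_CUBIC))
E
```

```text
[0.00160709 0.09661161 0.08795682]
t 4.55 tcp [0.5407 0.1151 0.0879] x dir [0.999 0.053 0.004] gap 0.135 F [  3.8   2.5 -15.7]
ROW [-0.0, -0.0, 0.0005] [0.0, 0.0, 0.0]
```

View pics/c3.png

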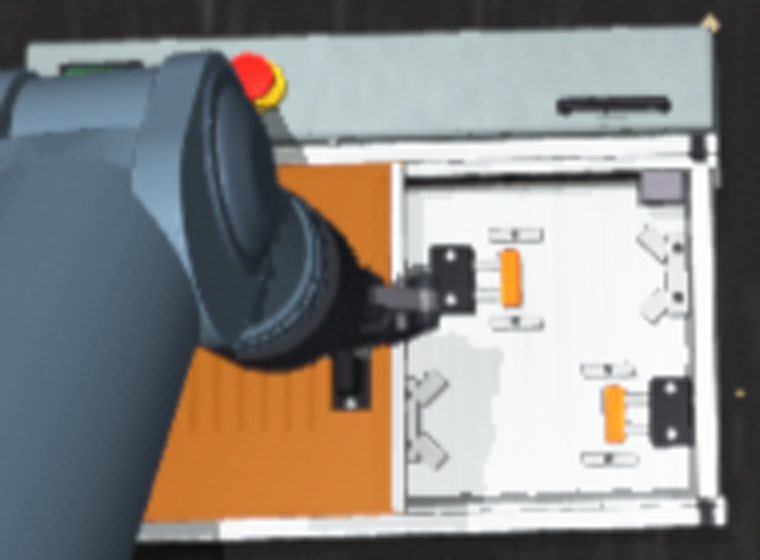

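arm_command(steps=[[0, 0.0005, 0.008, 0, 0, 0, 1], [0, 0.0005, 0.012, 0, 0, 0, 1], [0, 0.0005, 0.014, 0, 0, 0, 1]])

```text
time_s: 4.85
tcp_pos: [0.54, 0.1293, 0.0878]
eef_rot: [0.708, -0.706, -0.021, 0.017]
ft_force: [0.7, -2.6, -2.2]
finger_gap: 0.133
```

```bash
python3 - <<'E'
from h import *
s=bot.state(); print(W2E(s['tcp_pos']))
mv(s['tcp_pos'])
E
```

```text
[0.00160481 0.11030633 0.08783262]
t 4.85 tcp [0.54   0.1293 0.0878] x dir [0.999 0.054 0.004] gap 0.133 F [ 0.7 -2.6 -2.2]
ROW [0.0, 0.0, 0.0] [0.0, 0.0, 0.0]
```

arm_command(steps=[[0, 0.0, 0.004, 0, 0, 0, 1], [0, 0.0, 0.007, 0, 0, 0, 1], [0, 0.0, 0.009, 0, 0, 0, 1]])

```text
time_s: 5.15
tcp_pos: [0.5399, 0.1322, 0.0878]
eef_rot: [-0.705, 0.708, 0.019, -0.017]
ft_force: [1.3, -12.7, -0.2]
finger_gap: 0.134
```

arm_command(steps=[[0, 0.0, 0.003, 0, 0, 0, 1], [0, 0.0, 0.005, 0, 0, 0, 1], [0, 0.0, 0.006, 0, 0, 0, 1]])

```text
time_s: 5.45
tcp_pos: [0.5399, 0.1323, 0.0878]
eef_rot: [-0.703, 0.711, 0.018, -0.016]
ft_force: [1.1, -10.3, -0.8]
finger_gap: 0.127
```

```bash
python3 - <<'E'
from h import *
s=bot.state(); print(W2E(s['tcp_pos']))
snap('scene','s4.png')
mv(s['tcp_pos'])
E
```

```text
[0.00161801 0.11336624 0.08782504]
t 5.5 tcp [0.5399 0.1323 0.0878] x dir [0.999 0.048 0.003] gap 0.132 F [  1.3 -10.7  -0.8]
ROW [0.0, 0.0, -0.0] [0.0, 0.0, 0.0]
```

View pics/s4.png

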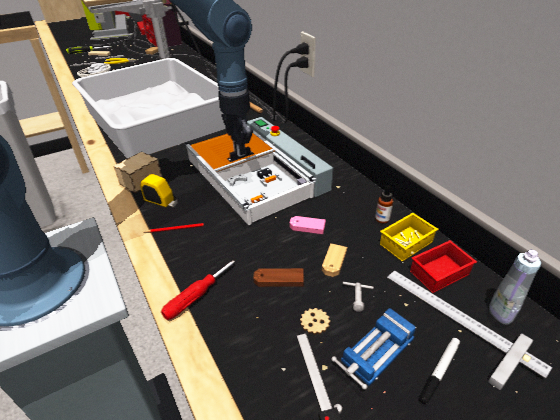

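arm_command(steps=[[0, 0, -0.001, 0, 0, 0, -0.6], [0, 0, -0.001, 0, 0, 0, -0.6], [0, 0, -0.001, 0, 0, 0, -0.6], [0, -0.05, 0, 0, 0, 0, -0.6], [0, -0.1, -0.03, 0, 0, 0, -0.6], [-0.02, -0.13, -0.08, 0, 0, 0, -0.6], [-0.03, -0.13, -0.11, 0, 0, 0, -0.6], [-0.03, -0.13, -0.11, 0, 0, 0, -0.6], [-0.03, -0.13, -0.11, 0, 0, 0, -0.6], [-0.03, -0.13, -0.11, 0, 0, 0, -0.6]])

```text
time_s: 6.5
tcp_pos: [0.5147, 0.0248, 0.2189]
eef_rot: [-0.703, 0.71, 0.019, -0.017]
ft_force: [0.5, 0.9, -0.6]
finger_gap: 0.8
```

```bash
python3 - <<'E'
from h import *
im,C=snap('wrist','w5.png')
zs={'long_jaw_face':.026,'short_jaw_face':.026}
for q in ['long_jaw_face','short_jaw_face','long_seat','short_seat','bay','long_seat_hole','short_seat_hole']:
    for d in mark_of(q,'wrist')[:2]: 
        p=p2w(d['location'],zs.get(q,.016),C); print(q,np.round(d['location'],1),round(d['conf'],2),p.round(4),W2E(p).round(4))
mv([0.434,-0.253,.2],tgt(-31.4))
E
```

```text
long_jaw_face [251.  180.2] 0.59 [ 0.5094 -0.0109  0.026 ] [-0.0357 -0.0282  0.026 ]
short_jaw_face [15.1 91.8] 0.72 [ 0.4358 -0.2351  0.026 ] [-0.12   -0.2486  0.026 ]
short_jaw_face [293.9 248.1] 0.64 [0.5832 0.0377 0.026 ] [0.0404 0.0167 0.026 ]
long_seat [295.3 179.8] 0.6 [0.5089 0.0348 0.016 ] [-0.034   0.0174  0.016 ]
short_seat [263.2 241.5] 0.7 [0.5817 0.0032 0.016 ] [ 0.0372 -0.0176  0.016 ]
short_seat [292.7 181.8] 0.55 [0.5112 0.0321 0.016 ] [-0.0318  0.0147  0.016 ]
bay [281.5 213.1] 0.75 [0.5468 0.0221 0.016 ] [0.0032 0.0029 0.016 ]
bay [328.5 179.7] 0.31 [0.5069 0.0696 0.016 ] [-0.0343  0.0523  0.016 ]
long_seat_hole [326.2 178.9] 0.96 [0.5062 0.0671 0.016 ] [-0.0351  0.0499  0.016 ]
short_seat_hole [235.5 242.6] 0.61 [ 0.5848 -0.028   0.016 ] [ 0.0388 -0.049   0.016 ]
t 6.9 tcp [0.5147 0.023  0.2187] x dir [0.999 0.049 0.002] gap 0.8 F [ 0.3 -0.1  0.7]
ROW [-0.094, 0.0216, -0.2715] [0.61, 34.18, 0.33]
```

View pics/w5.png

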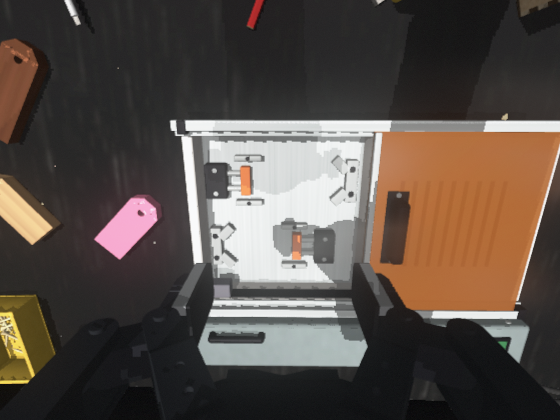

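```bash
python3 - <<'E'
import cv2
im=cv2.imread('pics/w5.png')
cv2.imwrite('pics/c5.png',cv2.resize(im[145:275,195:365],None,fx=4.6,fy=4.6,interpolation=cv2.INTER_CUBIC))
E
```

```text
(no output)
```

View pics/c5.png

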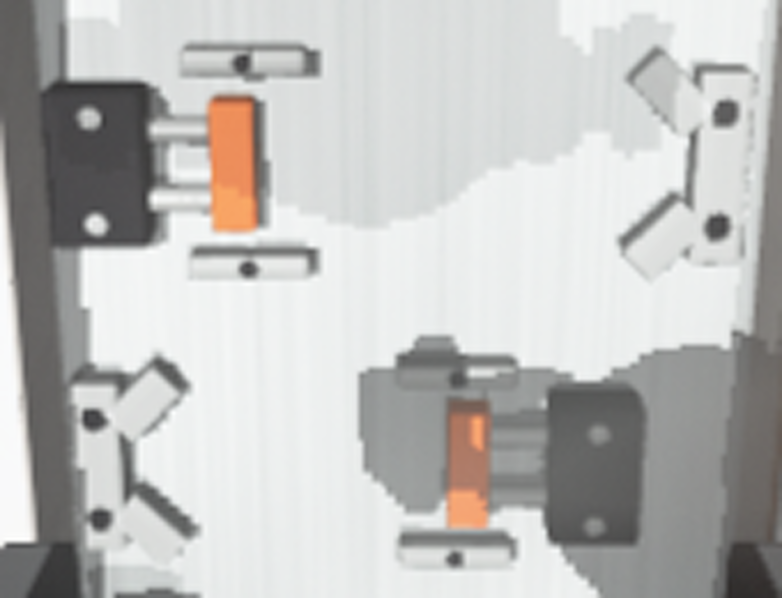

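```bash
cat > m.py <<'E'
from h import *
def run(C,conv,D):
    for k,v in D.items():
        print(k,*[ (W2E(p2w(conv(p),.026,C))*1000).round(1)[:2] for p in v])
E
python3 - <<'E'
from m import *
class S(dict):pass
st={'tcp_pos':np.array([0.5147,0.0239,.2188]),'eef_rot':bot.state()['eef_rot']}
C=cam('wrist',st)
D=dict(Lguide=[(241,63),(248,268)],Lin=[(244,77),(250,248)],Ljaw=[(256,97),(256,230)],LV=[(726,112),(716,227)],LVtips=[(657,50),(622,243)],
Sguide=[(457,378),(455,558)],Sin=[(457,388),(457,535)],Sjaw=[(447,400),(447,525)],SV=[(93,419),(99,519)])
run(C,lambda p:(195+p[0]/4.6-.4,145+p[1]/4.6-.4),D)
C=cam('top')
D=dict(Lguide=[(606,369),(607,459)],Ljaw=[(604,385),(605,443)],Sguide=[(515,234),(514,322)],Sjaw=[(521,250),(521,305)],SV=[(678,246),(678,298)])
print('top');run(C,lambda p:(70+p[0]/4-.4,100+p[1]/4-.4),D)
E
```

```text
Lguide [-58.3 -32.7] [-11.6 -32.7]
Lin [-55.3 -32.1] [-16.4 -32.1]
Ljaw [-50.9 -29.6] [-20.6 -30.6]
LV [-47.8  73.3] [-21.7  72.9]
LVtips [-61.3  57.4] [-17.9  52. ]
Sguide [15.  15.2] [62.1 15.3]
Sin [17.5 15.2] [55.9 15.7]
Sjaw [20.6 12.9] [53.2 13.2]
SV [ 25.9 -70.7] [ 52.2 -71. ]
top
Lguide [-12.5 -30. ] [-60.  -29.7]
Ljaw [-21.  -28.8] [-51.5 -28.8]
Sguide [60.9 16.8] [13.8 17.9]
Sjaw [52.2 13.7] [22.7 14.1]
SV [ 52.1 -69. ] [ 24.2 -68.5]
```

arm_command(steps=[[-0.094, 0.0216, -0.2715, 0.6, 34.2, 0.3, -0.6], [-0.094, 0.0216, -0.2715, 0.6, 34.2, 0.3, -0.6], [-0.094, 0.0216, -0.2715, 0.6, 34.2, 0.3, -0.6], [-0.094, 0.0216, -0.2715, 0.6, 34.2, 0.3, -0.6], [-0.094, 0.0216, -0.2715, 0.6, 34.2, 0.3, -0.6], [-0.094, 0.0216, -0.2715, 0.6, 34.2, 0.3, -0.6], [-0.094, 0.0216, -0.2715, 0.6, 34.2, 0.3, -0.6], [-0.094, 0.0216, -0.2715, 0.6, 34.2, 0.3, -0.6], [-0.094, 0.0216, -0.2715, 0.6, 34.2, 0.3, -0.6], [-0.094, 0.0216, -0.2715, 0.6, 34.2, 0.3, -0.6], [-0.094, 0.0216, -0.2715, 0.6, 34.2, 0.3, -0.6]])

```text
time_s: 8.0
tcp_pos: [0.4348, -0.2515, 0.2]
eef_rot: [0.681, -0.681, 0.19, -0.191]
ft_force: [0.1, -0.1, 1.3]
finger_gap: 0.799
```

```bash
cat > fob.py <<'E'
from h import *
def fob(im,C,px,lo,hi,z=.014,tol=None):
    hsv=cv2.cvtColor(im,cv2.COLOR_BGR2HSV)
    m=cv2.inRange(hsv,np.array(lo),np.array(hi)); n,l,s,c=cv2.connectedComponentsWithStats(m)
    k=min([i for i in range(1,n) if s[i,4]>300],key=lambda i:np.hypot(*(c[i]-px)))
    mm=(l==k).astype(np.uint8); cn=max(cv2.findContours(mm,cv2.RETR_EXTERNAL,cv2.CHAIN_APPROX_NONE)[0],key=cv2.contourArea)
    P=np.array([p2w(p,z,C)[:2] for p in cn[:,0]])*1000
    r=cv2.minAreaRect(P.astype(np.float32)); print('px',c[k],'area',s[k,4],'rect',r)
    b=cv2.boxPoints(r)/1000; L=b[1]-b[0] if np.linalg.norm(b[1]-b[0])>np.linalg.norm(b[2]-b[1]) else b[2]-b[1]
    print('centre',np.array(r[0])/1000,'axis deg',np.degrees(np.arctan2(L[1],L[0]))%180)
    return mm
E
python3 - <<'E'
from fob import *
im,C=snap('wrist','w6.png')
fob(im,C,w2p([.434,-.253,.014],C),(0,80,40),(14,255,200))
for d in mark_of('long_fob_hole','wrist')[:2]: print(d,p2w(d['location'],0,C))
mv([.434,-.253,.024])
E
```

```text
px [280.8600991  187.78373652] area 3431 rect ((434.1861267089844, -253.59292602539062), (37.13847732543945, 100.69574737548828), 58.49437713623047)
centre [ 0.43418613 -0.25359293] axis deg 148.49437
{'location': [278.0, 151.0], 'conf': 0.84} [ 0.40180222 -0.23738559  0.        ]
t 8.1 tcp [ 0.4346 -0.252   0.2   ] x dir [ 0.855 -0.519  0.   ] gap 0.798 F [ 1.  -0.6 -0.1]
ROW [-0.0, 0.176, -0.0012] [0.0, 0.0, 0.0]
```

View pics/w6.png

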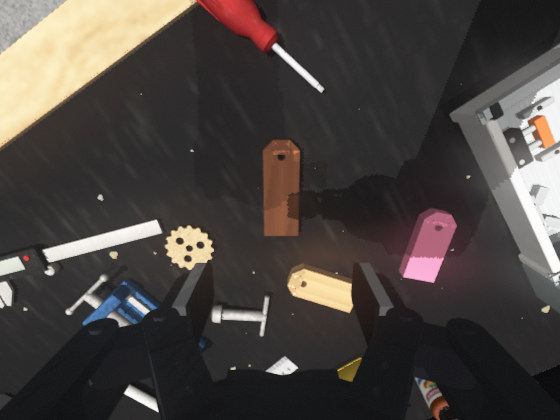

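arm_command(steps=[[0, 0.05, -0.0015, 0, 0, 0, -0.6], [0, 0.1, -0.0015, 0, 0, 0, -0.6], [0, 0.14, -0.0015, 0, 0, 0, -0.6], [0, 0.16, -0.0015, 0, 0, 0, -0.6], [0, 0.174, -0.0015, 0, 0, 0, -0.6], [0, 0.174, -0.0015, 0, 0, 0, -0.6]], squeeze=60)

```text
time_s: 8.7
tcp_pos: [0.4329, -0.2525, 0.0246]
eef_rot: [0.681, -0.681, 0.191, -0.19]
ft_force: [-0.8, -0.7, 0.2]
finger_gap: 0.801
```

arm_command(steps=[[0, 0, 0, 0, 0, 0, 1], [0, 0, 0, 0, 0, 0, 1], [0, 0, 0, 0, 0, 0, 1], [0, 0, 0, 0, 0, 0, 1], [0, 0, 0, 0, 0, 0, 1]])

```text
time_s: 9.2
tcp_pos: [0.4344, -0.2532, 0.0262]
eef_rot: [0.681, -0.681, 0.19, -0.191]
ft_force: [-1.0, -1.0, 6.4]
finger_gap: 0.403
```

```bash
python3 - <<'E'
from h import *
snap('wrist','w7.png')
mv([.434,-.2535,.2])
E
```

```text
t 9.25 tcp [ 0.4344 -0.2532  0.0262] x dir [ 0.855 -0.519  0.   ] gap 0.397 F [-0.1  1.1  6.7]
ROW [-0.0001, -0.1738, -0.0003] [0.0, 0.0, 0.0]
```

View pics/w7.png

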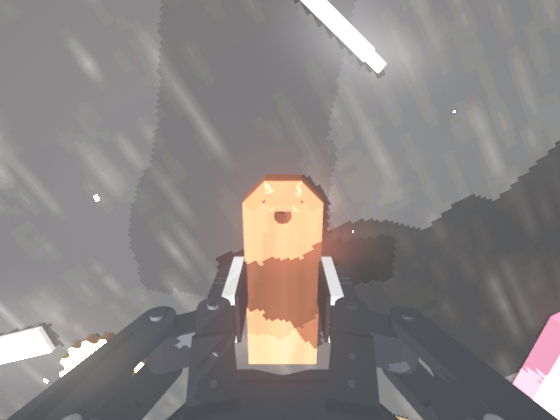

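```bash
cat >> h.py <<'E'
# place fob: which 'L'/'S'; ys = engraver y of square bottom edge (m); h height of it above floor; tilt deg; xe engraver x; off = fob centre along tool x from TCP; und = underside along tool y from TCP
def place(which,ys,h,tilt,xe,off=0.,und=.0262,dyaw=0.,st=None):
    half=.05 if which=='L' else .04; yaw=np.degrees(YAW)+(-90 if which=='L' else 90)+dyaw
    Rt=tgt(yaw,tilt); X=Rt.as_matrix()[:,0]; Y=Rt.as_matrix()[:,1]
    sq=E2W([xe,ys,.016+h]); c=sq-half*X; tcp=c-off*X-und*Y
    mv(tcp,Rt,st); return tcp
def whereis(which,off=0.,und=.0262,st=None):
    st=st or bot.state(); half=.05 if which=='L' else .04
    M=rot(st['eef_rot']).as_matrix(); c=st['tcp_pos']+off*M[:,0]+und*M[:,1]; sq=c+half*M[:,0]; ho=c-half*M[:,0]
    yaw=np.degrees(np.arctan2(M[1,0],M[0,0]))-np.degrees(YAW)
    print('square E mm',(W2E(sq)*1000-[0,0,16]).round(1),'hole end',(W2E(ho)*1000-[0,0,16]).round(1),'tilt',round(-np.degrees(np.arcsin(M[2,0])),1),'roll',round(np.degrees(np.arcsin(M[2,2])),1),'yaw_rel',round(yaw,1))
E
python3 - <<'E'
from h import *
whereis('L'); place('L',-.0235,.09,15,-.0355)
E
```

```text
square E mm [ -80.8 -294.6  -16. ] hole end [-163.7 -238.7  -16. ] tilt -0.0 roll 0.0 yaw_rel -34.0
t 9.25 tcp [ 0.4344 -0.2532  0.0262] x dir [ 0.855 -0.519  0.   ] gap 0.397 F [-0.1  1.1  6.7]
ROW [-0.0873, -0.1179, 0.2846] [7.29, 55.66, 13.79]
```

arm_command(steps=[[0, -0.04, 0, 0, 0, 0, 1], [0, -0.09, 0, 0, 0, 0, 1], [0, -0.13, 0, 0, 0, 0, 1], [-0.01, -0.14, 0.04, 1, 8, 2, 1], [-0.03, -0.14, 0.09, 2, 16, 4, 1], [-0.045, -0.14, 0.13, 3, 24, 6, 1], [-0.06, -0.14, 0.18, 4, 32, 8, 1], [-0.07, -0.14, 0.22, 5, 40, 10, 1], [-0.08, -0.14, 0.26, 6.3, 48, 12, 1], [-0.087, -0.13, 0.285, 7.3, 55.7, 13.8, 1], [-0.087, -0.13, 0.285, 7.3, 55.7, 13.8, 1], [-0.087, -0.13, 0.285, 7.3, 55.7, 13.8, 1], [-0.087, -0.13, 0.285, 7.3, 55.7, 13.8, 1], [-0.087, -0.13, 0.285, 7.3, 55.7, 13.8, 1], [-0.087, -0.13, 0.285, 7.3, 55.7, 13.8, 1]], squeeze=80)

```text
time_s: 10.75
tcp_pos: [0.508, 0.0343, 0.1568]
eef_rot: [0.571, -0.443, 0.551, -0.418]
ft_force: [0.1, 0.1, -0.9]
finger_gap: 0.392
```

```bash
python3 - <<'E'
from h import *
whereis('L'); snap('wrist','w8.png'); snap('top','t8.png'); place('L',-.0235,.02,15,-.0355)
im=cv2.imread('pics/t8.png')
cv2.imwrite('pics/c8.png',cv2.resize(im[100:260,70:260],None,fx=4,fy=3.7,interpolation=cv2.INTER_CUBIC))
E
```

```text
square E mm [-35.  -24.6 102.5] hole end [-34.8  72.  128.4] tilt 15.0 roll 0.0 yaw_rel -90.1
t 10.85 tcp [0.508  0.0348 0.1566] x dir [ 0.045 -0.965 -0.259] gap 0.394 F [-0.5  0.7 -0.5]
ROW [0.0208, 0.0797, -0.0006] [-0.06, -0.09, -0.01]
```

View pics/w8.png

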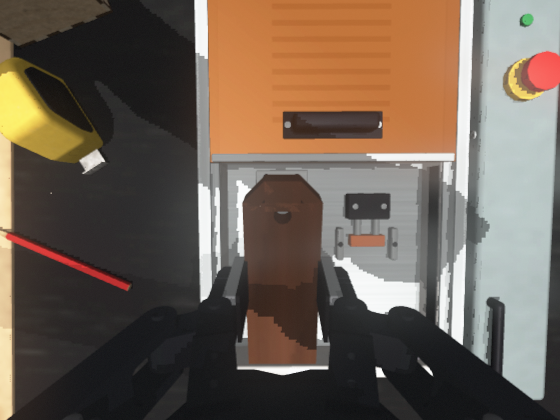

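View pics/c8.png

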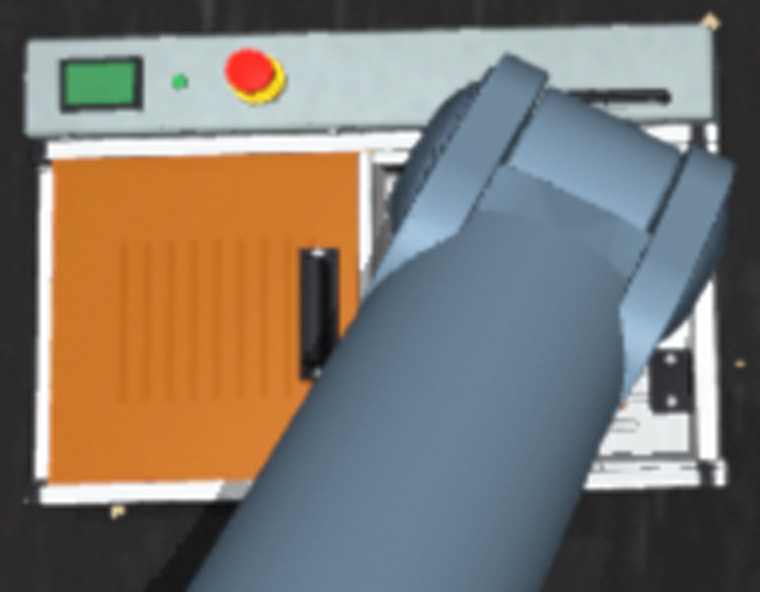

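arm_command(steps=[[0.007, 0.03, -0.0005, 0, 0, 0, 1], [0.015, 0.06, -0.0005, 0, 0, 0, 1], [0.0205, 0.08, -0.0005, 0, 0, 0, 1], [0.0205, 0.08, -0.0005, 0, 0, 0, 1], [0.0205, 0.08, -0.0005, 0, 0, 0, 1]])

```text
time_s: 11.35
tcp_pos: [0.5076, 0.0353, 0.0742]
eef_rot: [0.571, -0.443, 0.551, -0.418]
ft_force: [0.2, -0.5, -0.4]
finger_gap: 0.39
```

```bash
python3 - <<'E'
from h import *
whereis('L'); snap('scene','s9.png'); snap('wrist','w9.png'); place('L',-.0235,.001,15,-.0355)
im=cv2.imread('pics/s9.png')
cv2.imwrite('pics/c9.png',cv2.resize(im[120:240,180:340],None,fx=5,fy=5,interpolation=cv2.INTER_CUBIC))
E
```

```text
square E mm [-35.4 -23.5  19.9] hole end [-35.2  73.1  45.8] tilt 15.0 roll 0.0 yaw_rel -90.1
t 11.45 tcp [0.5088 0.0354 0.0754] x dir [ 0.045 -0.965 -0.259] gap 0.392 F [ 0.9 -0.4 -0.5]
ROW [0.0053, 0.0194, -0.0015] [-0.21, -0.07, -0.02]
```

View pics/c9.png

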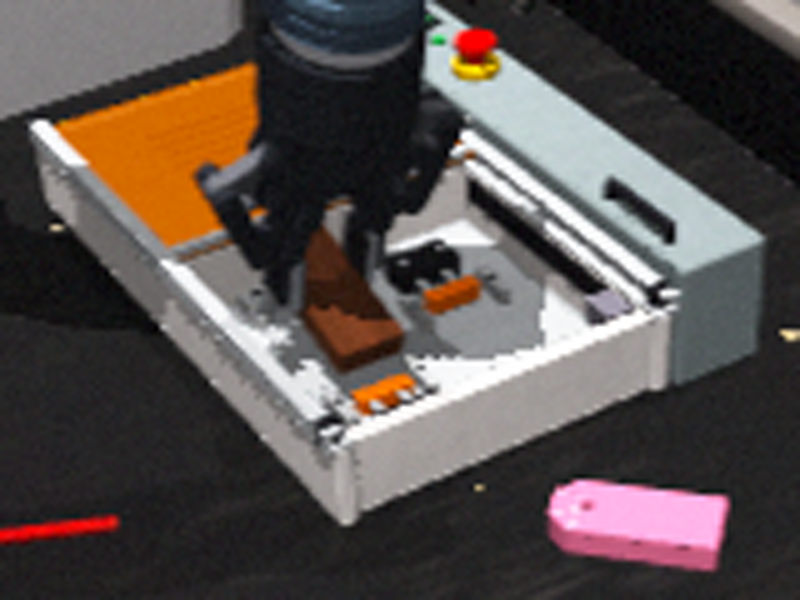

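View pics/w9.png

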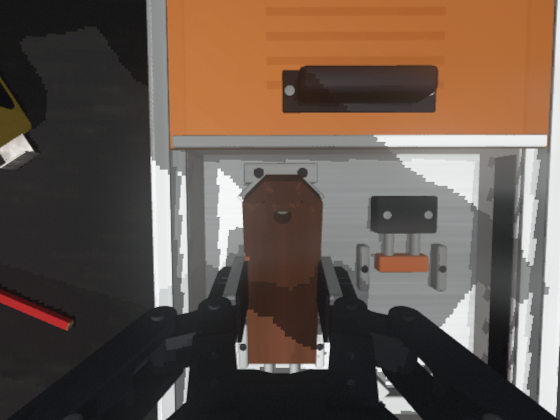

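arm_command(steps=[[0.002, 0.008, -0.0008, 0, 0, 0, 1], [0.004, 0.015, -0.0008, 0, 0, 0, 1], [0.005, 0.019, -0.0008, 0, 0, 0, 1], [0.005, 0.019, -0.0008, 0, 0, 0, 1]])

```text
time_s: 11.85
tcp_pos: [0.5073, 0.0356, 0.055]
eef_rot: [0.571, -0.443, 0.551, -0.418]
ft_force: [-0.9, -0.5, -0.4]
finger_gap: 0.398
```

```bash
python3 - <<'E'
from h import *
whereis('L'); place('L',-.0380,.001,15,-.0355)
E
```

```text
square E mm [-35.6 -23.2   0.7] hole end [-35.4  73.4  26.6] tilt 15.0 roll 0.1 yaw_rel -90.1
t 11.85 tcp [0.5073 0.0356 0.055 ] x dir [ 0.045 -0.965 -0.259] gap 0.398 F [-0.9 -0.5 -0.4]
ROW [0.0142, -0.0041, 0.0001] [-0.12, -0.09, -0.02]
```

arm_command(steps=[[0.004, -0.0011, 0, 0, 0, 0, 1], [0.008, -0.0022, 0, 0, 0, 0, 1], [0.012, -0.0033, 0, 0, 0, 0, 1], [0.0145, -0.004, 0, 0, 0, 0, 1], [0.0145, -0.004, 0, 0, 0, 0, 1]])

```text
time_s: 12.35
tcp_pos: [0.5078, 0.0234, 0.0555]
eef_rot: [0.572, -0.442, 0.552, -0.416]
ft_force: [0.2, 5.9, -0.7]
finger_gap: 0.394
```

```bash
python3 - <<'E'
from h import *
whereis('L'); place('L',-.0385,.001,10,-.0355)
E
```

```text
square E mm [-35.6 -35.2   1. ] hole end [-35.6  61.3  27.4] tilt 15.3 roll 0.0 yaw_rel -90.0
t 12.35 tcp [0.5078 0.0234 0.0555] x dir [ 0.046 -0.963 -0.264] gap 0.394 F [ 0.2  5.9 -0.7]
ROW [0.001, 0.0039, 0.0001] [-0.04, -0.0, -5.3]
```

arm_command(steps=[[0.003, 0.001, 0, 0, 0, -1.5, 1], [0.004, 0.0025, 0, 0, 0, -3.5, 1], [0.005, 0.0035, 0, 0, 0, -5.3, 1], [0.005, 0.0035, 0, 0, 0, -5.3, 1]])

```text
time_s: 12.75
tcp_pos: [0.5076, 0.0246, 0.0511]
eef_rot: [0.554, -0.467, 0.531, -0.438]
ft_force: [-0.8, 6.6, 0.5]
finger_gap: 0.39
```

```bash
python3 - <<'E'
from h import *
whereis('L'); place('L',-.0395,.001,4,-.0355)
E
```

```text
square E mm [-35.6 -37.2   0.4] hole end [-36.   61.2  18.3] tilt 10.3 roll -0.1 yaw_rel -89.7
t 12.75 tcp [0.5076 0.0246 0.0511] x dir [ 0.052 -0.982 -0.179] gap 0.39 F [-0.8  6.6  0.5]
ROW [-0.0004, 0.0046, 0.0003] [0.1, 0.26, -6.33]
```

arm_command(steps=[[0.004, -0.0005, 0, 0, 0, 0, 1], [0.0055, -0.0005, 0, 0, 0, -0.5, 1], [0.005, 0.0015, 0, 0, 0.2, -2.5, 1], [0.0045, 0.003, 0, 0, 0.2, -4.5, 1], [0.004, 0.0045, 0.0002, 0, 0.3, -6.3, 1], [0.004, 0.0045, 0.0002, 0, 0.3, -6.3, 1]])

```text
time_s: 13.35
tcp_pos: [0.5076, 0.0269, 0.046]
eef_rot: [0.53, -0.495, 0.507, -0.466]
ft_force: [-0.9, 7.3, 1.3]
finger_gap: 0.395
```

```bash
python3 - <<'E'
from h import *
whereis('L'); place('L',-.0395,.000,0,-.0355); snap('wrist','w10.png')
E
```

```text
square E mm [-35.5 -38.3   0.1] hole end [-36.   61.4   7.7] tilt 4.3 roll -0.2 yaw_rel -89.7
t 13.35 tcp [0.5076 0.0269 0.046 ] x dir [ 0.052 -0.996 -0.076] gap 0.395 F [-0.9  7.3  1.3]
ROW [-0.0006, 0.0039, 0.0002] [0.22, 0.26, -4.34]
```

View pics/w10.png

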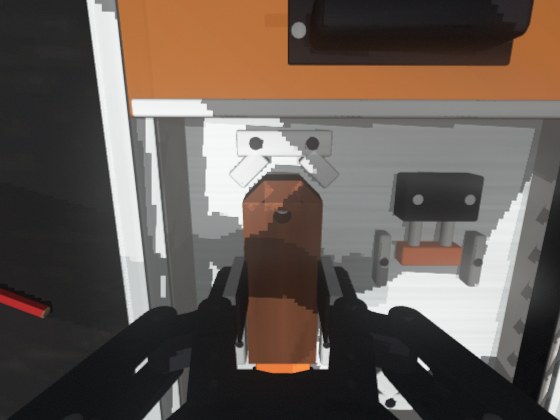

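arm_command(steps=[[0.004, 0.001, 0, 0, 0, -1.5, 1], [0.004, 0.0025, 0, 0, 0.2, -3, 1], [0.0035, 0.004, 0, 0.2, 0.2, -4.3, 1], [0.0035, 0.004, 0, 0.2, 0.2, -4.3, 1]])

```text
time_s: 13.8
tcp_pos: [0.5077, 0.027, 0.0424]
eef_rot: [0.514, -0.512, 0.489, -0.485]
ft_force: [-2.5, 7.6, 4.7]
finger_gap: 0.392
```

```bash
python3 - <<'E'
from h import *
whereis('L'); snap('wrist','w11.png');place('L',-.0355,.000,0,-.0355); 
E
```

```text
square E mm [-35.4 -40.1  -0.1] hole end [-35.7  59.9   0.5] tilt 0.3 roll -0.1 yaw_rel -89.8
t 13.85 tcp [0.5078 0.027  0.0424] x dir [ 0.051 -0.999 -0.006] gap 0.391 F [-1.4  8.   5.9]
ROW [-0.0048, 0.0002, 0.0] [0.09, 0.15, -0.35]
```

View pics/w11.png

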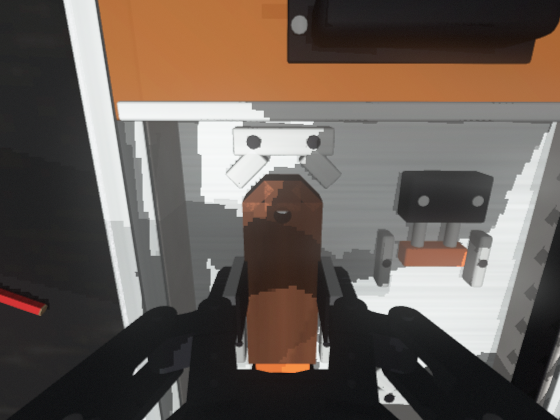

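arm_command(steps=[[-0.002, 0, 0, 0, 0, 0, 1], [-0.0045, 0, 0, 0, 0, 0, 1], [-0.0045, 0, 0, 0, 0, 0, 1]])

```text
time_s: 14.15
tcp_pos: [0.5076, 0.0328, 0.0427]
eef_rot: [0.514, -0.511, 0.49, -0.485]
ft_force: [-0.9, 4.7, 1.8]
finger_gap: 0.393
```

arm_command(steps=[[0, 0, 0, 0, 0, 0, 0.1], [0, 0, 0, 0, 0, 0, 0.0], [0, 0, 0, 0, 0, 0, -0.1], [0, 0, 0, 0, 0, 0, -0.1], [0, -0.03, 0, 0, 0, 0, -0.1], [0, -0.08, 0, 0, 0, 0, -0.1], [0, -0.12, 0, 0, 0, 0, -0.1], [0, -0.16, 0, 0, 0, 0, -0.1], [0, -0.16, 0, 0, 0, 0, -0.1]])

```text
time_s: 15.05
tcp_pos: [0.5124, 0.0308, 0.2081]
eef_rot: [0.517, -0.507, 0.488, -0.487]
ft_force: [0.1, -0.1, 0.2]
finger_gap: 0.553
```

```bash
python3 - <<'E'
from h import *
whereis('L'); im,C=snap('wrist','w12.png')
for q in ['long_fob_hole','long_seat_hole','long_fob','long_seat']:
    for d in mark_of(q,'wrist')[:2]: print(q,d,W2E(p2w(d['location'],.016,C)))
mv([.5575,-.272,.2],tgt(39.4))
E
```

```text
square E mm [-30.4 -36.4 165.4] hole end [-30.5  63.6 166.5] tilt 0.6 roll 0.6 yaw_rel -89.9
long_fob_hole {'location': [272.8, 152.3], 'conf': 0.95} [-0.03753429  0.05069816  0.016     ]
long_seat_hole {'location': [282.0, 154.0], 'conf': 0.89} [-0.02840616  0.04902477  0.016     ]
long_seat_hole {'location': [312.1, 199.1], 'conf': 0.64} [0.00297168 0.00240724 0.016     ]
long_fob {'location': [276.1, 188.7], 'conf': 0.65} [-0.03442245  0.01356418  0.016     ]
long_seat {'location': [309.1, 198.4], 'conf': 0.5} [-0.0001729   0.00316707  0.016     ]
t 15.3 tcp [0.5065 0.0314 0.2011] x dir [ 0.051 -0.999 -0.007] gap 0.551 F [-0.6 -0.6 -0.7]
ROW [0.3056, -0.0013, 0.0355] [-0.3, -126.48, -0.54]
```

View pics/w12.png

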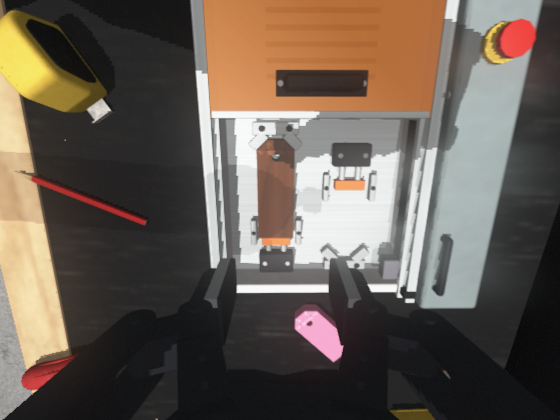

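```bash
python3 - <<'E'
from h import *
print(bot.state()['joint_pos'].round(2))
im=cv2.imread('pics/w12.png')
cv2.imwrite('pics/c12.png',cv2.resize(im[115:280,230:395],None,fx=3.6,fy=3.6,interpolation=cv2.INTER_CUBIC))
mv([.5575,-.272,.2],tgt(39.4-180))
E
```

```text
[-0.95  0.24  0.92  2.02 -0.24  0.99  0.14]
t 15.3 tcp [0.5065 0.0314 0.2011] x dir [ 0.051 -0.999 -0.007] gap 0.551 F [-0.6 -0.6 -0.7]
ROW [0.3056, -0.0013, 0.0355] [0.45, 53.52, -0.25]
```

View pics/c12.png

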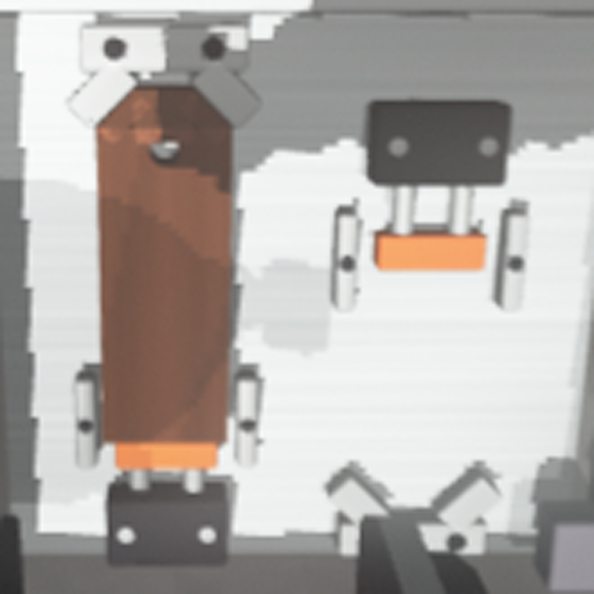

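arm_command(steps=[[0.3056, -0.01, 0.0355, 0.45, 53.5, -0.25, -0.4], [0.3056, -0.01, 0.0355, 0.45, 53.5, -0.25, -0.4], [0.3056, -0.01, 0.0355, 0.45, 53.5, -0.25, -0.4], [0.3056, -0.01, 0.0355, 0.45, 53.5, -0.25, -0.4], [0.3056, -0.01, 0.0355, 0.45, 53.5, -0.25, -0.4], [0.3056, -0.01, 0.0355, 0.45, 53.5, -0.25, -0.4], [0.3056, -0.001, 0.0355, 0.45, 53.5, -0.25, -0.4], [0.3056, -0.001, 0.0355, 0.45, 53.5, -0.25, -0.4], [0.3056, -0.001, 0.0355, 0.45, 53.5, -0.25, -0.4], [0.3056, -0.001, 0.0355, 0.45, 53.5, -0.25, -0.4], [0.3056, -0.001, 0.0355, 0.45, 53.5, -0.25, -0.4]])

```text
time_s: 16.4
tcp_pos: [0.5582, -0.2696, 0.1995]
eef_rot: [0.24, -0.24, 0.666, -0.665]
ft_force: [-1.2, 0.7, -0.3]
finger_gap: 0.701
```

```bash
python3 - <<'E'
from fob import *
im,C=snap('wrist','w13.png')
p=w2p([.5575,-.272,.014],C); print(p)
fob(im,C,p,(10,40,90),(30,255,255))
for d in mark_of('short_fob_hole','wrist')[:2]: print(d,p2w(d['location'],0,C))
mv([.5575,-.272,.2],tgt(39.4-180))
E
```

```text
[282.24449899 191.8794475 ]
px [284.95283688 188.17801418] area 2820 rect ((559.4247436523438, -273.8283996582031), (81.2923812866211, 37.648399353027344), 39.63157272338867)
centre [ 0.55942474 -0.2738284 ] axis deg 39.63159
{'location': [171.9, 101.7], 'conf': 0.7} [ 0.55597867 -0.13485785  0.        ]
{'location': [287.1, 209.8], 'conf': 0.66} [ 0.54254796 -0.29115664  0.        ]
t 16.5 tcp [ 0.5581 -0.2703  0.1999] x dir [-0.771 -0.637 -0.001] gap 0.7 F [ 0.5 -0.5 -0.3]
ROW [0.0016, -0.0001, 0.0009] [0.02, 0.18, -0.07]
```

View pics/w13.png

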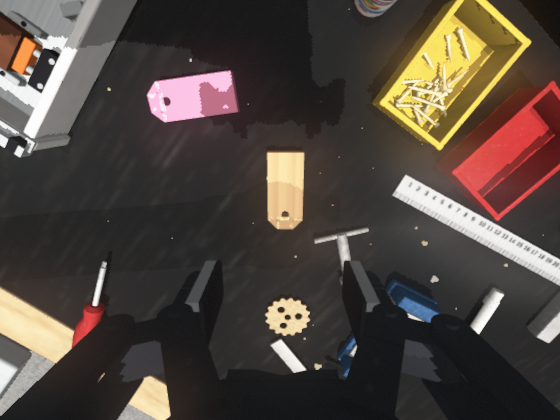

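```bash
python3 - <<'E'
from h import *
mv([.5571,-.2757,.027],tgt(39.6-180))
E
```

```text
t 16.5 tcp [ 0.5581 -0.2703  0.1999] x dir [-0.771 -0.637 -0.001] gap 0.7 F [ 0.5 -0.5 -0.3]
ROW [0.0044, 0.1729, 0.0036] [0.02, -0.02, -0.07]
```

arm_command(steps=[[0.0044, 0.05, 0.0036, 0, 0, 0, -0.4], [0.0044, 0.1, 0.0036, 0, 0, 0, -0.4], [0.0044, 0.14, 0.0036, 0, 0, 0, -0.4], [0.0044, 0.16, 0.0036, 0, 0, 0, -0.4], [0.0044, 0.173, 0.0036, 0, 0, 0, -0.4], [0.0044, 0.173, 0.0036, 0, 0, 0, -0.4]], squeeze=80)

```text
time_s: 17.1
tcp_pos: [0.557, -0.2753, 0.0263]
eef_rot: [0.24, -0.24, 0.666, -0.665]
ft_force: [-0.3, 0.8, 1.1]
finger_gap: 0.704
```

arm_command(steps=[[0, 0, 0, 0, 0, 0, 1], [0, 0, 0, 0, 0, 0, 1], [0, 0, 0, 0, 0, 0, 1], [0, 0, 0, 0, 0, 0, 1]])

```text
time_s: 17.5
tcp_pos: [0.5587, -0.2766, 0.029]
eef_rot: [-0.241, 0.238, -0.665, 0.666]
ft_force: [0.4, 1.2, 7.5]
finger_gap: 0.39
```

```bash
cat >> h.py <<'E'
# short fob held with tool x toward the HOLE end: yaw as for L, tilt negative = square end down
def placeS(ys,h,tilt,xe,off=-.003,und=.0262,st=None):
    Rt=tgt(np.degrees(YAW)-90,-tilt); X=Rt.as_matrix()[:,0]; Y=Rt.as_matrix()[:,1]
    sq=E2W([xe,ys,.016+h]); c=sq+.04*X; mv(c-off*X-und*Y,Rt,st)
def whereS(off=-.003,und=.0262,st=None):
    st=st or bot.state(); M=rot(st['eef_rot']).as_matrix(); c=st['tcp_pos']+off*M[:,0]+und*M[:,1]; sq=c-.04*M[:,0]; ho=c+.04*M[:,0]
    yaw=np.degrees(np.arctan2(M[1,0],M[0,0]))-np.degrees(YAW)
    print('square E mm',(W2E(sq)*1000-[0,0,16]).round(1),'hole end',(W2E(ho)*1000-[0,0,16]).round(1),'tilt',round(np.degrees(np.arcsin(M[2,0])),1),'roll',round(np.degrees(np.arcsin(M[2,2])),1),'yaw_rel',round(yaw,1))
E
python3 - <<'E'
from h import *
s=bot.state();M=rot(s['eef_rot']).as_matrix(); d=np.array([.5594,-.2738,0])-s['tcp_pos']; print('off',d@M[:,0],d@M[:,2])
placeS(.010,.09,15,.038)
E
```

```text
off -0.0021982639840330193 -0.001767825853432544
t 17.5 tcp [ 0.5587 -0.2766  0.029 ] x dir [-0.77  -0.637 -0.003] gap 0.39 F [0.4 1.2 7.5]
ROW [-0.1927, -0.1133, -0.1944] [6.76, -52.86, -13.99]
```

arm_command(steps=[[0, -0.04, 0, 0, 0, 0, 1], [0, -0.09, 0, 0, 0, 0, 1], [0, -0.13, 0, 0, 0, 0, 1], [-0.03, -0.14, -0.03, 1, -8, -2, 1], [-0.06, -0.14, -0.06, 2, -16, -4, 1], [-0.09, -0.14, -0.09, 3, -24, -6, 1], [-0.12, -0.14, -0.12, 4, -32, -8, 1], [-0.15, -0.14, -0.15, 5, -40, -10, 1], [-0.18, -0.14, -0.18, 6, -48, -12, 1], [-0.193, -0.13, -0.194, 6.8, -52.9, -14, 1], [-0.193, -0.13, -0.194, 6.8, -52.9, -14, 1], [-0.193, -0.13, -0.194, 6.8, -52.9, -14, 1], [-0.193, -0.13, -0.194, 6.8, -52.9, -14, 1], [-0.193, -0.13, -0.194, 6.8, -52.9, -14, 1]])

```text
time_s: 18.9
tcp_pos: [0.5832, -0.0069, 0.1599]
eef_rot: [-0.443, 0.57, -0.417, 0.552]
ft_force: [-0.3, -0.3, 0.9]
finger_gap: 0.387
```

```bash
python3 - <<'E'
from h import *
whereS(off=-.0025,und=.028); snap('wrist','w14.png'); placeS(.008,.02,15,.038,off=-.0025,und=.028)
print(bot.state()['joint_pos'].round(2))
E
```

```text
square E mm [ 38.5   6.1 105.8] hole end [ 38.1 -71.2 126.6] tilt 15.0 roll 0.1 yaw_rel -90.3
t 18.95 tcp [ 0.5833 -0.0066  0.1598] x dir [ 0.042 -0.965  0.259] gap 0.39 F [ 0.9  0.  -0.2]
ROW [-0.0239, 0.0824, -0.0005] [-0.04, -0.23, 0.04]
[-0.95  0.55  0.96  1.88 -0.22  0.94  0.12]
```

View pics/w14.png

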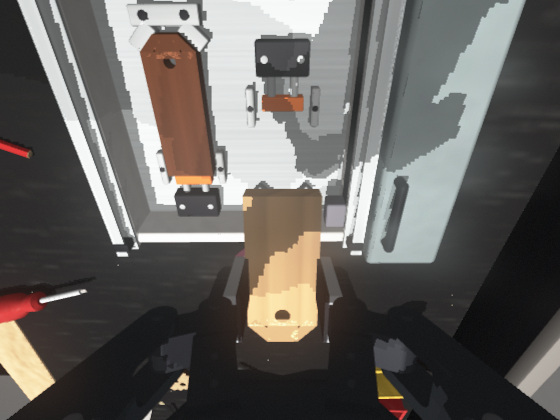

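arm_command(steps=[[-0.008, 0.03, -0.0005, 0, 0, 0, 1], [-0.016, 0.06, -0.0005, 0, -0.2, 0, 1], [-0.024, 0.082, -0.0005, 0, -0.2, 0, 1], [-0.024, 0.082, -0.0005, 0, -0.2, 0, 1], [-0.024, 0.082, -0.0005, 0, -0.2, 0, 1]])

```text
time_s: 19.45
tcp_pos: [0.583, -0.0061, 0.0748]
eef_rot: [-0.443, 0.571, -0.417, 0.552]
ft_force: [0.1, 0.5, 0.1]
finger_gap: 0.389
```

```bash
python3 - <<'E'
from h import *
whereS(off=-.0025,und=.028); im,C=snap('wrist','w15.png'); snap('scene','s15.png'); placeS(.008,.001,15,.038,off=-.0025,und=.028)
im=cv2.imread('pics/s15.png')
cv2.imwrite('pics/c15.png',cv2.resize(im[120:240,180:340],None,fx=5,fy=5,interpolation=cv2.INTER_CUBIC))
E
```

```text
square E mm [38.1  6.8 20.7] hole end [ 37.9 -70.4  41.6] tilt 15.1 roll 0.0 yaw_rel -90.1
t 19.55 tcp [ 0.5842 -0.0056  0.0761] x dir [ 0.044 -0.965  0.26 ] gap 0.389 F [0.5 0.8 0.2]
ROW [-0.0062, 0.0201, -0.0013] [-0.18, -0.15, 0.05]
```

View pics/w15.png

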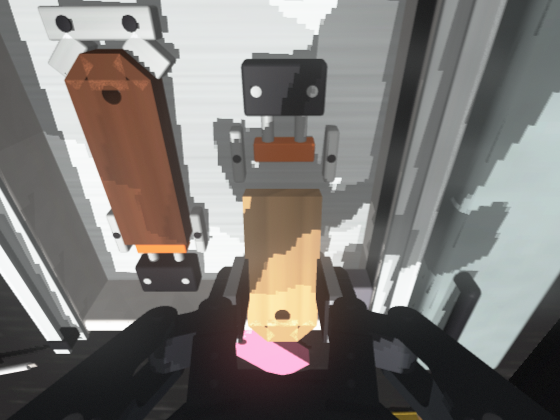

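View pics/c15.png

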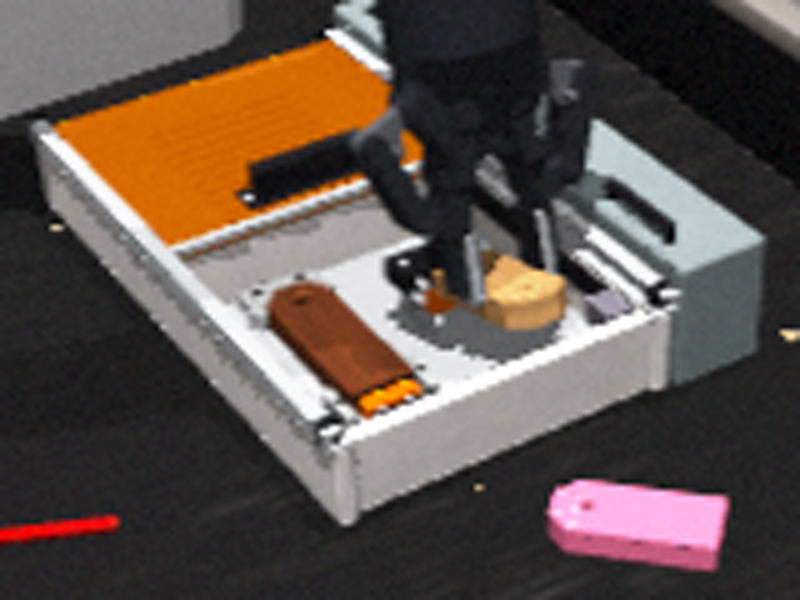

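arm_command(steps=[[-0.002, 0.008, -0.0006, 0, -0.1, 0, 1], [-0.004, 0.015, -0.0006, 0, -0.1, 0, 1], [-0.006, 0.02, -0.0006, 0, -0.1, 0, 1], [-0.006, 0.02, -0.0006, 0, -0.1, 0, 1]])

```text
time_s: 19.95
tcp_pos: [0.5835, -0.0049, 0.0547]
eef_rot: [-0.444, 0.571, -0.416, 0.551]
ft_force: [-0.0, 1.0, 1.5]
finger_gap: 0.386
```

```bash
python3 - <<'E'
from h import *
whereS(off=-.0025,und=.028); snap('wrist','w16.png'); placeS(.022,.001,15,.0385,off=-.0025,und=.028)
E
```

```text
square E mm [38.7  8.   0.6] hole end [ 38.6 -69.2  21.4] tilt 15.0 roll 0.2 yaw_rel -90.0
t 20.0 tcp [ 0.5835 -0.0048  0.0549] x dir [ 0.046 -0.965  0.26 ] gap 0.388 F [ 0.2 -0.3  1.1]
ROW [-0.0134, -0.0037, -0.0001] [-0.15, -0.02, 0.04]
```

View pics/w16.png

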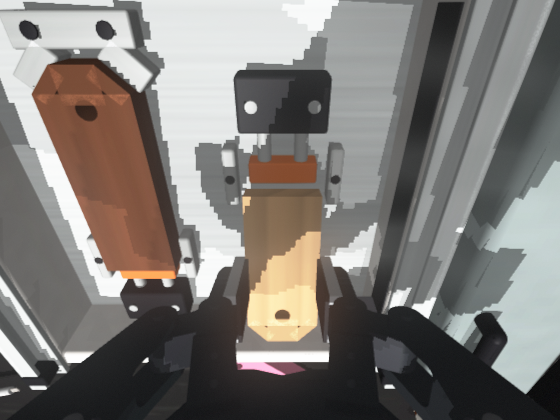

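arm_command(steps=[[-0.004, -0.0011, 0, 0, 0, 0, 1], [-0.008, -0.0022, 0, 0, 0, 0, 1], [-0.012, -0.0033, 0, 0, 0, 0, 1], [-0.016, -0.0044, 0, 0, 0, 0, 1], [-0.016, -0.0044, 0, 0, 0, 0, 1]])

```text
time_s: 20.5
tcp_pos: [0.5826, 0.0094, 0.0555]
eef_rot: [-0.443, 0.571, -0.415, 0.552]
ft_force: [0.3, -6.4, -0.4]
finger_gap: 0.391
```

```bash
python3 - <<'E'
from h import *
whereS(off=-.0025,und=.028); snap('wrist','w17.png'); placeS(.0225,.001,10,.0385,off=-.0025,und=.028)
E
```

```text
square E mm [38.5 22.2  1.3] hole end [ 38.4 -55.   22.3] tilt 15.3 roll 0.2 yaw_rel -90.1
t 20.55 tcp [0.5826 0.009  0.0555] x dir [ 0.045 -0.964  0.263] gap 0.387 F [ 1.1 -5.4 -0.5]
ROW [0.0016, 0.0042, 0.0001] [-0.16, -0.08, 5.27]
```

View pics/w17.png

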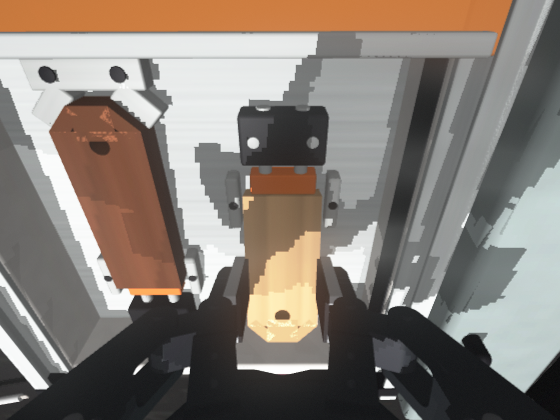

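arm_command(steps=[[-0.003, 0.001, 0, 0, 0, 1.5, 1], [-0.003, 0.0025, 0, 0, 0, 3.5, 1], [-0.0025, 0.004, 0, 0, 0, 5.3, 1], [-0.0025, 0.004, 0, 0, 0, 5.3, 1]])

```text
time_s: 20.95
tcp_pos: [0.5826, 0.0053, 0.0521]
eef_rot: [-0.466, 0.551, -0.441, 0.534]
ft_force: [-0.2, -6.3, 1.9]
finger_gap: 0.388
```

```bash
python3 - <<'E'
from h import *
whereS(off=-.0025,und=.028); placeS(.0235,.0005,4,.0385,off=-.0025,und=.028)
E
```

```text
square E mm [38.6 21.4  1. ] hole end [ 38.1 -57.4  15.2] tilt 10.2 roll 0.2 yaw_rel -90.3
t 20.95 tcp [0.5826 0.0053 0.0521] x dir [ 0.041 -0.983  0.177] gap 0.388 F [-0.2 -6.3  1.9]
ROW [0.0006, 0.0049, 0.0003] [-0.21, -0.33, 6.2]
```

arm_command(steps=[[-0.004, -0.0005, 0, 0, 0, 0, 1], [-0.006, -0.0005, 0, 0, 0, 0.5, 1], [-0.005, 0.0015, 0, 0, -0.3, 2.5, 1], [-0.0045, 0.0035, 0, -0.2, -0.3, 4.5, 1], [-0.004, 0.0048, 0.0002, -0.2, -0.3, 6.2, 1], [-0.004, 0.0048, 0.0002, -0.2, -0.3, 6.2, 1]])

```text
time_s: 21.55
tcp_pos: [0.5828, 0.0038, 0.0476]
eef_rot: [-0.493, 0.528, -0.47, 0.508]
ft_force: [-0.5, -6.3, 2.9]
finger_gap: 0.389
```

```bash
python3 - <<'E'
from h import *
whereS(off=-.0025,und=.028); snap('wrist','w18.png'); snap('scene','s18.png'); placeS(.0235,.000,0,.0385,off=-.0025,und=.028)
im=cv2.imread('pics/s18.png')
cv2.imwrite('pics/c18.png',cv2.resize(im[150:220,220:330],None,fx=7,fy=7,interpolation=cv2.INTER_CUBIC))
E
```

```text
square E mm [38.6 23.3  0.6] hole end [ 38.2 -56.5   6.4] tilt 4.2 roll 0.1 yaw_rel -90.3
t 21.65 tcp [0.5829 0.0038 0.0476] x dir [ 0.044 -0.996  0.075] gap 0.387 F [-0.9 -7.2  3.6]
ROW [0.0017, 0.0037, 0.0001] [-0.06, -0.22, 4.28]
```

View pics/w18.png

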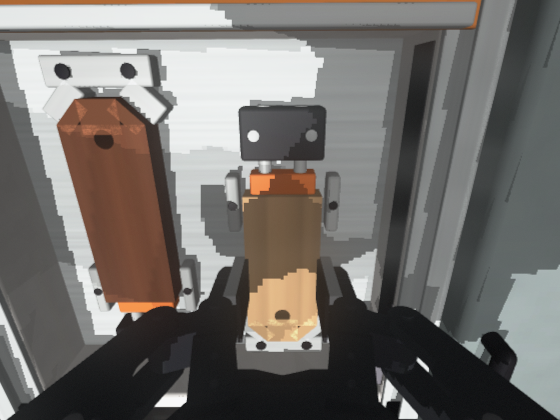

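View pics/c18.png

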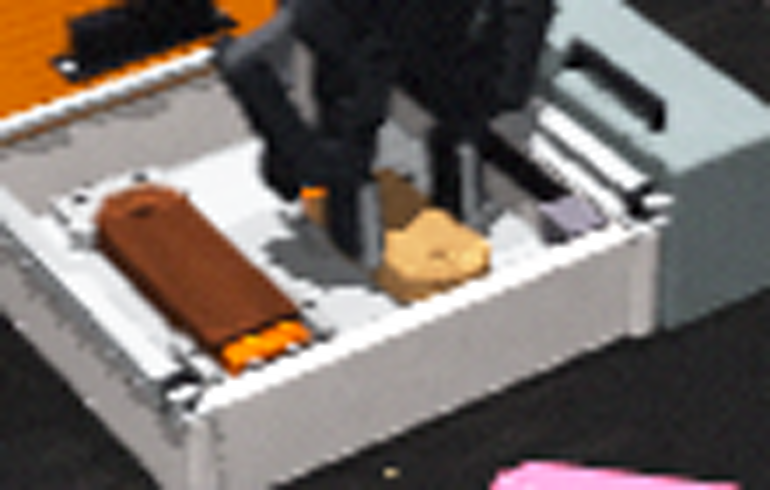

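arm_command(steps=[[-0.003, 0.0005, 0, 0, 0, 1, 1], [-0.0025, 0.0015, 0, 0, -0.2, 2.2, 1], [-0.002, 0.003, 0, 0, -0.2, 3.4, 1], [-0.0018, 0.004, 0, 0, -0.2, 4.3, 1], [-0.0018, 0.004, 0, 0, -0.2, 4.3, 1]])

```text
time_s: 22.15
tcp_pos: [0.5831, 0.0016, 0.045]
eef_rot: [-0.511, 0.511, -0.488, 0.49]
ft_force: [-2.0, -5.6, 7.8]
finger_gap: 0.391
```

```bash
python3 - <<'E'
from h import *
whereS(off=-.0025,und=.028); snap('wrist','w19.png'); 
im=cv2.imread('pics/w19.png')
cv2.imwrite('pics/c19.png',cv2.resize(im[160:370,200:360],None,fx=3.5,fy=2.8,interpolation=cv2.INTER_CUBIC))
E
```

```text
square E mm [38.7 23.2  0.9] hole end [ 38.4 -56.8   1.1] tilt 0.1 roll 0.1 yaw_rel -90.2
```

View pics/c19.png

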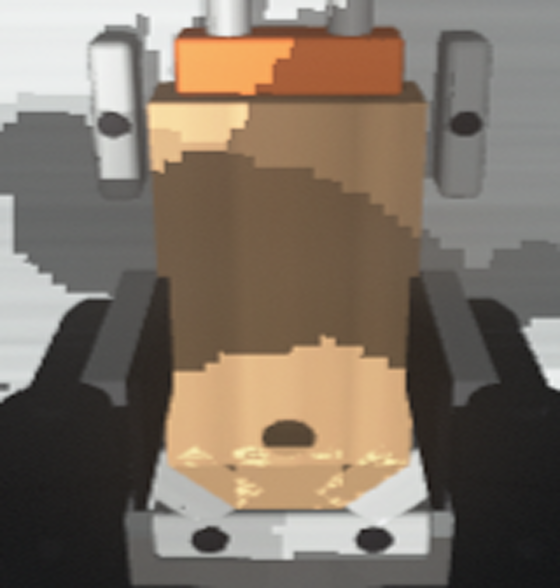

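arm_command(steps=[[0.002, -0.001, 0, 0, 0, 0, 1], [0.0045, -0.001, 0, 0, 0, 0, 1], [0.0045, -0.001, 0, 0, 0, 0, 1]])

```text
time_s: 22.5
tcp_pos: [0.5835, 0.0006, 0.0461]
eef_rot: [0.512, -0.511, 0.488, -0.488]
ft_force: [-0.7, 4.3, 2.5]
finger_gap: 0.386
```

```bash
python3 - <<'E'
from h import *
whereS(off=-.0025,und=.028);mv(bot.state()['tcp_pos'])
E
```

```text
square E mm [39.  22.2  2.1] hole end [ 38.9 -57.8   2. ] tilt -0.1 roll 0.1 yaw_rel -90.1
t 22.5 tcp [0.5835 0.0006 0.0461] x dir [ 0.047 -0.999 -0.001] gap 0.386 F [-0.7  4.3  2.5]
ROW [0.0, 0.0, 0.0] [0.0, 0.0, 0.0]
```

arm_command(steps=[[-0.001, 0, 0, 0, 0, 0, 0.1], [-0.001, 0, 0, 0, 0, 0, 0.0], [-0.001, 0, 0, 0, 0, 0, -0.1], [-0.001, 0, 0, 0, 0, 0, -0.1], [-0.001, -0.03, 0, 0, 0, 0, -0.1], [-0.001, -0.08, 0, 0, 0, 0, -0.1], [-0.001, -0.12, 0, 0, 0, 0, -0.1], [-0.03, -0.17, -0.03, 0, 0, 0, -0.1], [-0.05, -0.17, -0.04, 0, 0, 0, -0.1], [-0.05, -0.17, -0.04, 0, 0, 0, -0.1], [-0.05, -0.17, -0.04, 0, 0, 0, -0.1]])

```text
time_s: 23.6
tcp_pos: [0.5408, 0.0489, 0.2162]
eef_rot: [0.513, -0.511, 0.488, -0.488]
ft_force: [0.6, -0.5, -0.8]
finger_gap: 0.548
```

```bash
python3 - <<'E'
from h import *
im,C=snap('wrist','w20.png')
for q in ['long_fob_hole','short_fob_hole','short_fob','long_fob']:
    for d in mark_of(q,'wrist')[:2]: print(q,d,W2E(p2w(d['location'],.016,C)))
mv([.5,.05,.2])
cv2.imwrite('pics/c20.png',cv2.resize(im[100:330,170:420],None,fx=3,fy=2.5,interpolation=cv2.INTER_CUBIC))
E
```

```text
long_fob_hole {'location': [250.3, 167.7], 'conf': 0.57} [-0.03335522  0.04873118  0.016     ]
long_fob_hole {'location': [321.9, 197.5], 'conf': 0.53} [0.04188386 0.01672325 0.016     ]
short_fob_hole {'location': [319.5, 249.0], 'conf': 0.62} [ 0.04161927 -0.04358173  0.016     ]
short_fob_hole {'location': [285.1, 322.0], 'conf': 0.58} [ 0.00324278 -0.14179056  0.016     ]
short_fob {'location': [302.3, 332.4], 'conf': 0.92} [ 0.02461544 -0.15722247  0.016     ]
short_fob {'location': [317.5, 228.4], 'conf': 0.7} [ 0.03847022 -0.01865547  0.016     ]
long_fob {'location': [248.4, 199.1], 'conf': 0.8} [-0.03644176  0.01494635  0.016     ]
t 23.85 tcp [0.5409 0.0469 0.2153] x dir [ 0.045 -0.999  0.001] gap 0.553 F [-0.5 -0.1  0.3]
ROW [-0.005, 0.0153, -0.0407] [0.0, 0.0, 0.0]
```

View pics/w20.png

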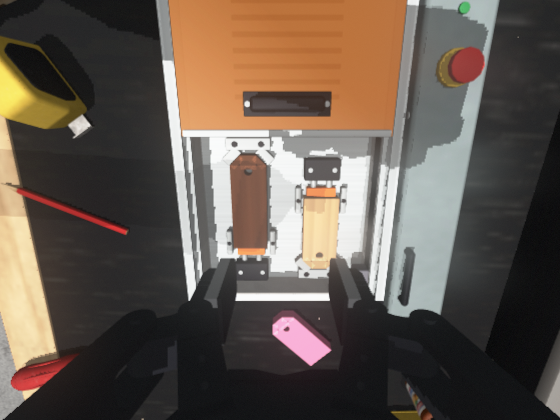

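View pics/c20.png

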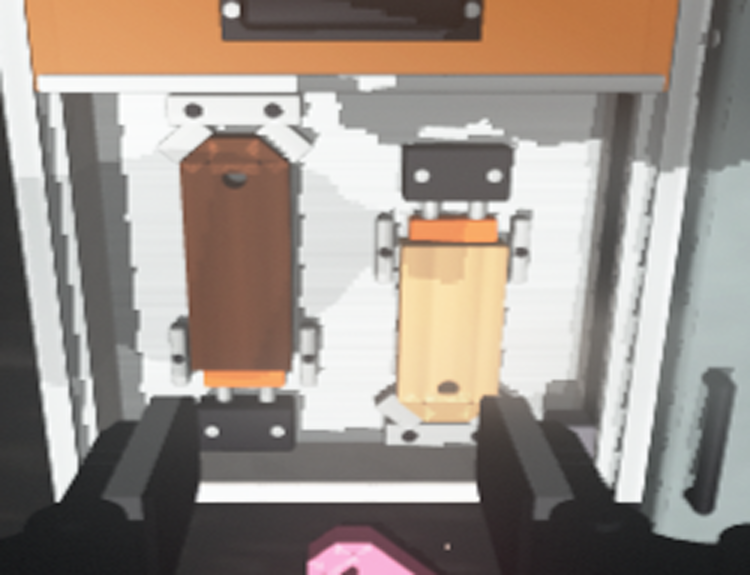

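```bash
python3 - <<'E'
from h import *
mv(E2W([.0,.1134,.2]),tgt(2.75))
E
```

```text
t 23.85 tcp [0.5409 0.0469 0.2153] x dir [ 0.045 -0.999  0.001] gap 0.553 F [-0.5 -0.1  0.3]
ROW [-0.0854, 0.0153, 0.0012] [0.02, -90.19, 0.03]
```

arm_command(steps=[[-0.0854, 0.015, 0.001, 0, -90.2, 0, -0.4], [-0.0854, 0.015, 0.001, 0, -90.2, 0, -0.4], [-0.0854, 0.015, 0.001, 0, -90.2, 0, -0.4], [-0.0854, 0.015, 0.001, 0, -90.2, 0, -0.4], [-0.0854, 0.015, 0.001, 0, -90.2, 0, -0.4], [-0.0854, 0.015, 0.001, 0, -90.2, 0, -0.4], [-0.0854, 0.015, 0.001, 0, -90.2, 0, -0.4], [-0.0854, 0.015, 0.001, 0, -90.2, 0, -0.4], [-0.0854, 0.015, 0.001, 0, -90.2, 0, -0.4], [-0.0854, 0.015, 0.001, 0, -90.2, 0, -0.4], [-0.0854, 0.015, 0.001, 0, -90.2, 0, -0.4], [-0.0854, 0.015, 0.001, 0, -90.2, 0, -0.4], [-0.0854, 0.015, 0.001, 0, -90.2, 0, -0.4]])

```text
time_s: 25.15
tcp_pos: [0.5382, 0.1313, 0.1997]
eef_rot: [-0.706, 0.707, 0.016, -0.016]
ft_force: [-0.1, 0.5, 1.0]
finger_gap: 0.705
```

```bash
python3 - <<'E'
from h import *
im,C=snap('wrist','w21.png'); t,Ct=snap('top','t21.png'); s,_=snap('scene','s21.png')
for d in mark_of('guard_handle','wrist')[:1]: print(d,W2E(p2w(d['location'],.077,C)))
mv(E2W([.0,.1134,.0885]),tgt(2.75))
cv2.imwrite('pics/ct21.png',cv2.resize(t[130:235,150:260],None,fx=6,fy=5.5,interpolation=cv2.INTER_CUBIC))
cv2.imwrite('pics/cs21.png',cv2.resize(s[140:225,210:335],None,fx=6,fy=6,interpolation=cv2.INTER_CUBIC))
E
```

```text
{'location': [279.7, 212.5], 'conf': 0.63} [0.00291052 0.10881224 0.077     ]
t 25.35 tcp [0.5381 0.132  0.2001] x dir [ 0.999  0.047 -0.   ] gap 0.7 F [-0.2 -0.3  0.2]
ROW [0.0001, 0.1116, 0.0003] [0.05, -0.04, -0.0]
```

View pics/w21.png

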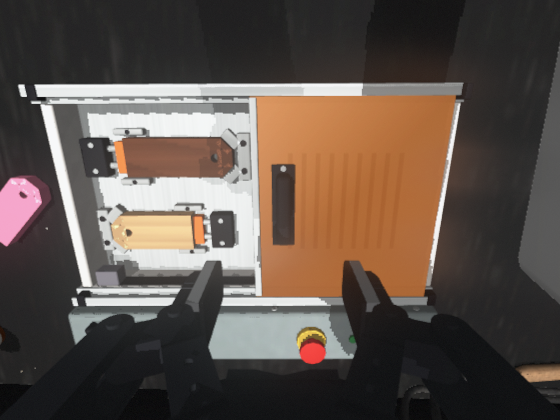

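View pics/ct21.png

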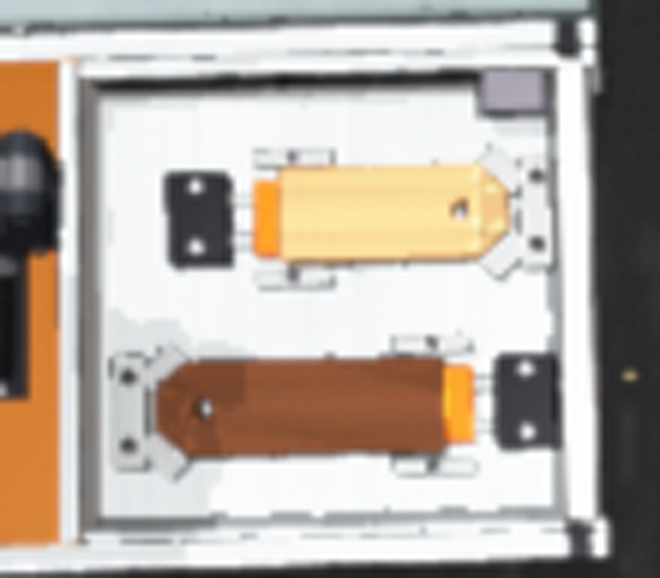

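View pics/cs21.png

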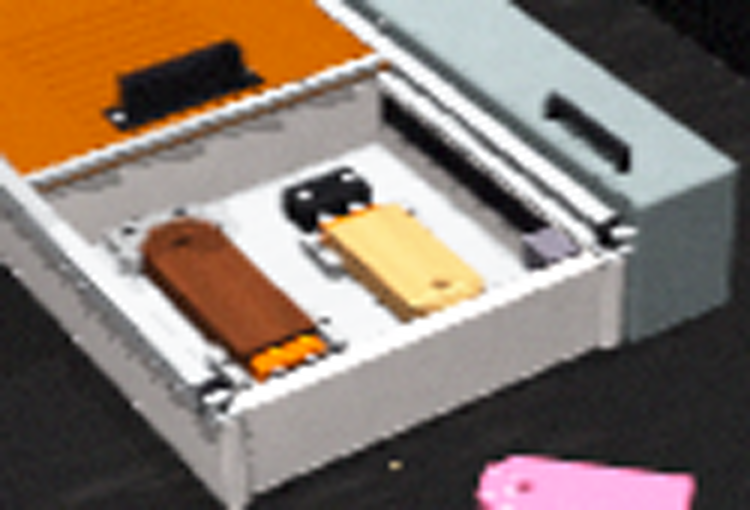

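arm_command(steps=[[0.001, 0.05, 0, 0, 0, 0, -0.4], [0.001, 0.09, 0, 0, 0, 0, -0.4], [0.001, 0.11, 0, 0, 0, 0, -0.4], [0.001, 0.11, 0, 0, 0, 0, 1], [0.001, 0.11, 0, 0, 0, 0, 1], [0.001, 0.11, 0, 0, 0, 0, 1], [0.001, 0.11, 0, 0, 0, 0, 1], [0.001, 0.11, 0, 0, 0, 0, 1], [0.001, 0.11, 0, 0, 0, 0, 1]], squeeze=20)

```text
time_s: 26.25
tcp_pos: [0.5409, 0.1318, 0.0921]
eef_rot: [0.707, -0.707, -0.018, 0.015]
ft_force: [0.0, -0.8, 6.4]
finger_gap: 0.132
```

```bash
python3 - <<'E'
from h import *
s=bot.state(); print(W2E(s['tcp_pos'])); p=W2E(s['tcp_pos'])
mv(E2W([p[0],p[1]-.155,p[2]]))
E
```

```text
[0.00262476 0.1127951  0.0920685 ]
t 26.25 tcp [0.5409 0.1318 0.0921] x dir [0.999 0.047 0.004] gap 0.132 F [ 0.  -0.8  6.4]
ROW [0.0002, 0.0, -0.155] [0.0, 0.0, 0.0]
```

arm_command(steps=[[0.0002, 0, -0.01, 0, 0, 0, 1], [0.0002, 0, -0.03, 0, 0, 0, 1], [0.0002, 0, -0.05, 0, 0, 0, 1], [0.0002, 0, -0.07, 0, 0, 0, 1], [0.0002, 0, -0.09, 0, 0, 0, 1], [0.0002, 0, -0.11, 0, 0, 0, 1], [0.0002, 0, -0.13, 0, 0, 0, 1], [0.0002, 0, -0.145, 0, 0, 0, 1], [0.0002, 0, -0.153, 0, 0, 0, 1], [0.0002, 0, -0.155, 0, 0, 0, 1]])

```text
time_s: 27.25
tcp_pos: [0.5485, -0.024, 0.0922]
eef_rot: [-0.707, 0.707, 0.017, -0.015]
ft_force: [-0.4, 2.4, -0.7]
finger_gap: 0.129
```

arm_command(steps=[[0, 0, -0.003, 0, 0, 0, 1], [0, 0, -0.006, 0, 0, 0, 1], [0, 0, -0.009, 0, 0, 0, 1], [0, 0, -0.011, 0, 0, 0, 1]])

```text
time_s: 27.65
tcp_pos: [0.5489, -0.0321, 0.0921]
eef_rot: [0.708, -0.706, -0.018, 0.015]
ft_force: [0.3, 8.2, 1.1]
finger_gap: 0.126
```

```bash
python3 - <<'E'
from h import *
s=bot.state(); print(W2E(s['tcp_pos']),s['ft_force'],s['finger_gap'])
E
```

```text
[ 0.00277697 -0.05132692  0.09212175] [0.27182825 8.24632109 1.11853325] 0.12609554077989904
```

arm_command(steps=[[0, 0, 0, 0, 0, 0, -0.3], [0, 0, 0, 0, 0, 0, -0.3], [0, 0, 0, 0, 0, 0, -0.3], [0, -0.03, 0, 0, 0, 0, -0.3], [0, -0.08, 0, 0, 0, 0, -0.3], [0, -0.12, 0, 0, 0, 0, -0.3], [-0.04, -0.15, 0.05, 0, 0, 0, -0.3], [-0.08, -0.15, 0.1, 0, 0, 0, -0.3], [-0.1, -0.15, 0.14, 0, 0, 0, -0.3], [-0.1, -0.15, 0.14, 0, 0, 0, -0.3], [-0.1, -0.15, 0.14, 0, 0, 0, -0.3]])

```text
time_s: 28.75
tcp_pos: [0.4396, 0.106, 0.2423]
eef_rot: [0.709, -0.705, -0.02, 0.018]
ft_force: [0.2, -0.5, -0.1]
finger_gap: 0.651
```

```bash
python3 - <<'E'
from h import *
t,Ct=snap('top','t22.png'); s,_=snap('scene','s22.png')
mv(bot.state()['tcp_pos'])
cv2.imwrite('pics/ct22.png',cv2.resize(t[100:240,70:260],None,fx=4,fy=4,interpolation=cv2.INTER_CUBIC))
cv2.imwrite('pics/cs22.png',cv2.resize(s[130:235,180:335],None,fx=5,fy=5,interpolation=cv2.INTER_CUBIC))
E
```

```text
t 28.85 tcp [0.442  0.1021 0.2424] x dir [0.999 0.048 0.004] gap 0.645 F [-0.5 -0.2 -0. ]
ROW [0.0, 0.0, 0.0] [0.0, 0.0, 0.0]
```

View pics/ct22.png

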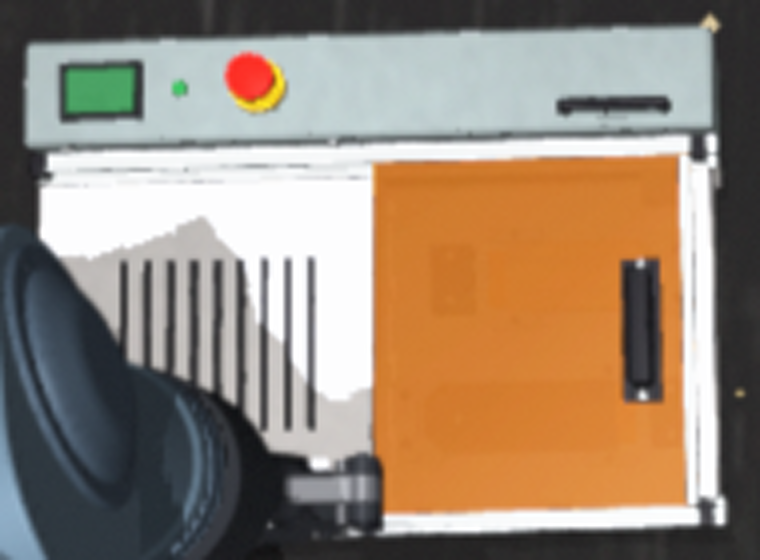

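View pics/cs22.png

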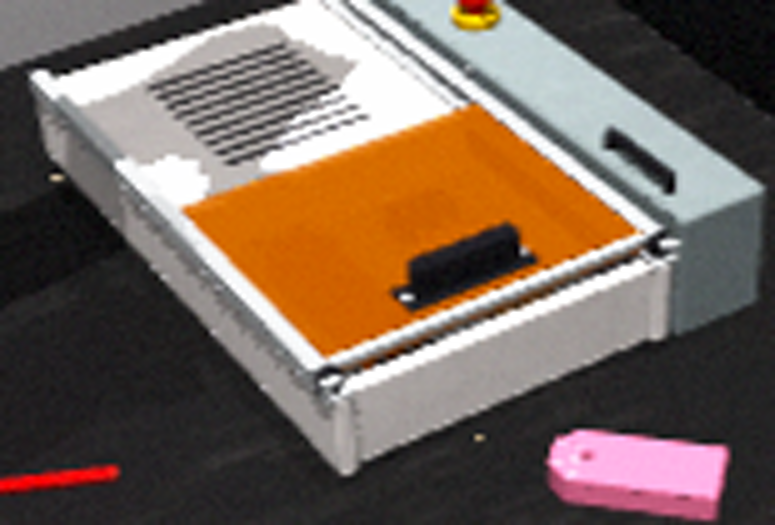

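```bash
python3 - <<'E'
from h import *
print(job.job_done())
E
```

```text
the job is handed in; nothing more can be done
None
```

The engraver is loaded, the guard is shut, and I handed the job in at about 29 s of the 72 s; the hand-in gave no verdict.

- **Guard open:** I slid the guard to its left stop, which I felt as a force of about 12 N. It had started about 15 mm open.
- **Fobs:** The dark long fob went into the front compartment. The light-wood short fob, not the pink look-alike, went into the back one. Each was tilted 15°, pushed its jaw back with the square end, and was then laid flat and released into the V.
- **Guard shut:** I slid it 164 mm to the right stop, which I felt at about 8 N.

**Last checks:**
- Before the guard closed, the top, scene and wrist pictures showed both fobs flat, in their Vs and held by the jaws.
- After it closed, the top and scene pictures showed the guard against the right end, and the arm was clear of everything.
- The gear and chuck key were never touched. I did not measure their positions again at the end.

**Where measurements disagreed:**
- The short fob met its V about 3 mm earlier than I had estimated. The pictures still showed it seated like the long one.
- The networks' marks scattered by a few millimetres, so the seat distances are confirmed only by looking at the pictures.
- The fobs were not checked through the amber guard after it closed.

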